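# Assemble a printed sensor box in its fixture

## Robot

A 6-joint arm with a two-finger parallel gripper is mounted at the origin on the work surface. World frame = base frame: x ahead of the robot, y to its left, z up, the work surface at z = 0. Lengths are in m, angles in rad, forces in N, time in s.
With the tool pointing down it reaches from about 0.3 to 0.875 m from the base axis. Payload 6.4 kg.
Tool frame: the origin (TCP) lies midway between the tips of the shut fingers; the grasp point (between the pads) lies 19 mm behind it; x points along the fingers, y is the direction in which the jaws open and shut, and the axes are right-handed (so a half turn about x gives the same grasp; the last joint's range is limited). The gripper opens to 85 mm and grips with 20 to 120 N. Pads are 22 mm wide; open, the fingers measure 114 mm over their backs; the gripper's body (76 mm by 85 mm) begins 54 mm behind the grasp point. The pads swing forward as they close: fully open they stand 13 mm farther back than shut.
Start: joints at [-1.489, 0.181, 1.607, -0, 1.354, -0.206], TCP at [0.163, -0.551, 0.208] pointing down, gripper open.
Joint ranges: [-2.99, 2.99], [-0.89, 2.07], [0.3, 2.58], [-1.14, 4.28], [0, 2.63], [-3.12, 3.12]. Speed limits (rad/s): [2.57, 2.57, 3.01, 3.14, 3.14, 3.14].

## Interface

Orientations are given as a 3x3 rotation matrix whose columns are the frame's x, y, z axes.
In Python, from bench import env gives the robot as it stands.
- The arm moves only by the tool carry_out, never from a script. Its argument "targets" is a list of rows, each a list of 7 numbers: the shift along the tool's x, y, z in cm, then the turn, a rotation vector about the tool's x, y, z in rad, then the closure, from 0 (fully open) to 1 (shut). A call has 1 to 10 rows; each row is the pose to reach, as a shift and turn from the pose measured when the call began, along the tool's axes at that moment; what a row does not reach only later rows make up. A row lasts 1/8 s, in which the tool goes at most 62.5 mm and 10.7 degrees, less where a joint would pass 70% of its speed; a pose out of reach is approached as far as the arm can. A call with a gripper value outside its range is refused whole. The fingers move at their own pace and stop on an object; "force" is the grip in N (left out, the last holds). Time passes only in rows, so rows that repeat a pose let the fingers close. It gives the time, the measured TCP pose, the force and the opening at its end, in the units of the state.
- env.sense(): the state, without advancing time (a new reading comes with each control period).
- env.grab_frame(name): name is "scene" or "top" or "wrist"; returns a dict with "pixels" (400x640x3 uint8, red, green, blue), "fx", "fy", "cx", "cy" (pixels), "pose" (4x4, takes a point from camera to world coordinates). Camera axes: x right, y down, z forward; pixel columns grow to the right and rows downward; lengths in m; the calibration is good to about 2 mm. A picture is of the moment at which its call begins. There is no depth.
- env.finish_job(): hands the job in, once; it reports no verdict.
The state is a dict: "time_s": time; "q": joint angles; "qvel": joint speeds; "joint_efforts": joint torques, N m; "ee_pos": TCP position; "tool_rot": TCP orientation; "contact_force": force on the tool from outside, world axes, zero at the start; "ft_torque": the same for the moment, N m; "width": finger opening in m.
Only numpy, scipy, OpenCV 4.12 (cv2) and the standard library are available. Lean on these libraries where they do the work, as an engineer would, in place of code of your own. Each camera call takes 0.05 s, during which the arm holds its last target.

## Task

Assemble the sensor box in the aluminium fixture, in this order: seat the white base tray flat between the fixture's dowel pins, lay the battery holder in the tray's pocket, lay the display board on the tray's four corner posts, then close the box with the cover that has the display window, fully down all round. Set each part down rather than dropping it, and leave the orange cover, the flux bottle, the pot of inserts and the tape roll where they are.

Things in the scene. Friction and masses are not known exactly. Their poses are not given: they have to be found in the camera images.
- fixture: Fixed aluminium plate 110 (x) x 165 (y) x 10 mm. Two blue rest bars at y = +-40 carry the tray 18 mm above the table. Eight round-topped steel dowel pins, 6 mm thick, tops 25 mm above the table, at (+-41, +-45) and (+-18, +-67.5) mm frame a 76 x 129 mm space for it; the long sides are open to fingers for |y| < 40. Origin: centre of underside, on the table; y along the length.
- base_tray: White printed tray, 69 (x) x 122 (y) mm, rim 16 mm high. Pocket 46 x 84 mm, its grey-tinted floor 8 mm above the underside. Four flat corner posts 30 mm high (|x| 16-29, |y| 42-55.5); 4 mm round-topped pins on them, tops at 36 mm, frame 50 x 103 mm for the board; the cover passes over posts and pins (58 x 111 mm). Origin: centre of underside; y along the length; either way round. 110 g.
- battery_holder: Black two-cell battery holder, two blue cells showing on top, loose: 40 (x) x 78 (y) x 20 mm high, flat sides. Belongs on the floor of the tray's pocket, where it stands 12 mm above the rim. Origin: centre of underside; z up, y along the length; either way round is right. 110 g.
- display_board: Blue circuit board in a grey carrier frame, black and light-blue display in its middle, white connector at each end, loose: frame 44 (x) x 97 (y) x 10 mm high, flat sides, parts on top reach 17 mm. Belongs on the tray's four posts between their pins, 30 mm above the tray's underside. Origin: centre of underside; y along the length; either way round is right. 70 g.
- window_cover: White printed cover with a black-edged 28 x 44 mm window in its top, loose, open side down: outside 69 (x) x 122 (y) x 37 mm high, walls 2.5 mm, inside 64 x 117 x 34 mm deep. Closed, it stands over posts and board, its lower edge on the tray's rim 16 mm above the tray's underside. Origin: centre of the lower edge plane; y along the length; either way round. 65 g.
- blank_cover: Orange printed cover without a window, loose, same size as the white one; not wanted, leave it. Origin: centre of its lower edge plane; y along the length.
- flux_bottle: Amber flux bottle with white label and white cap, standing loose, 32 mm diameter, 95 mm high; leave it. Origin: centre of its underside.
- insert_pot: Closed yellow round pot of threaded inserts, loose, 42 mm diameter, 34 mm high; leave it. Origin: centre of its underside.
- tape_roll: Roll of yellow tape lying flat near the robot's left, loose, 112 mm diameter, 24 mm high; leave it. Origin: centre of its underside.
Things that resemble listed ones, but are neither listed nor needed, are in the scene too. Leave any turquoise look-alike of the battery_holder alone.

How it is judged:
By the outcome, as a careful person would: the job done as asked, in the order asked, and still so for the second after the job is handed in, with the robot touching nothing.
It also fails if it takes over 120 s, if anything falls off the work surface, if the arm or the gripper's body presses on something with over 40 N, if the wrist force passes 120 N, or if a joint passes its speed limit or range.

## Working session

There is one attempt and no reset: what is moved stays moved. The work goes in short steps, Python scripts to look and compute and a tool call to move; the robot and the scene stay as the last step left them, time stands still between calls to the robot, and variables do not carry over. Pictures are saved under pics/ and viewed, and the job is handed in when it is done.

Besides the shell and the picture viewer there is one more tool, called by a JSON object that holds its "method" and its "body". carry_out: Moves the arm, as the interface text tells. Its arguments: {"type":"object","properties":{"targets":{"type":"array","items":{"type":"array","items":{"type":"number"}}},"force":{"type":"number"}},"required":["targets"]}

```bash
ls; mkdir -p pics; python3 - <<'E'
from bench import env
import cv2,numpy as np
s=env.sense(); print({k:np.round(v,3) for k,v in s.items()})
for n in ("scene","top","wrist"):
    f=env.grab_frame(n); cv2.imwrite(f"pics/{n}0.png",f["pixels"][:,:,::-1]); print(n,f["fx"],f["fy"],f["cx"],f["cy"]); print(np.round(f["pose"],3))
E
```

```text
pics
{'time_s': np.float64(0.0), 'q': array([-1.489,  0.182,  1.608,  0.   ,  1.354, -0.206]), 'qvel': array([ 0.001,  0.002,  0.002, -0.   , -0.   , -0.001]), 'joint_efforts': array([-0.0000e+00, -4.4487e+01, -3.5134e+01, -0.0000e+00,  9.0000e-03,
        0.0000e+00]), 'ee_pos': array([ 0.163, -0.551,  0.207]), 'tool_rot': array([[-0.   ,  0.284, -0.959],
       [ 0.002, -0.959, -0.284],
       [-1.   , -0.002, -0.   ]]), 'contact_force': array([-0.464,  0.016, -0.227]), 'ft_torque': array([ 0.018, -0.013, -0.02 ]), 'width': np.float64(0.085)}
scene 457.3545308686831 457.3545308686831 323.92950270424416 201.16229843311208
[[-0.097  0.775 -0.625  1.251]
 [ 0.995  0.079 -0.056  0.053]
 [ 0.006 -0.627 -0.779  0.96 ]
 [ 0.     0.     0.     1.   ]]
top 454.30676891484285 454.30676891484285 327.92837009274297 204.08652270023688
[[ 0.013 -0.993  0.118  0.346]
 [-1.    -0.015 -0.019 -0.003]
 [ 0.021 -0.118 -0.993  1.375]
 [ 0.     0.     0.     1.   ]]
wrist 301.263649785486 301.263649785486 321.35936805147315 197.94158036148372
[[ 0.285 -0.907 -0.31   0.243]
 [-0.959 -0.27  -0.089 -0.527]
 [-0.003  0.323 -0.947  0.373]
 [ 0.     0.     0.     1.   ]]
```

View pics/scene0.png

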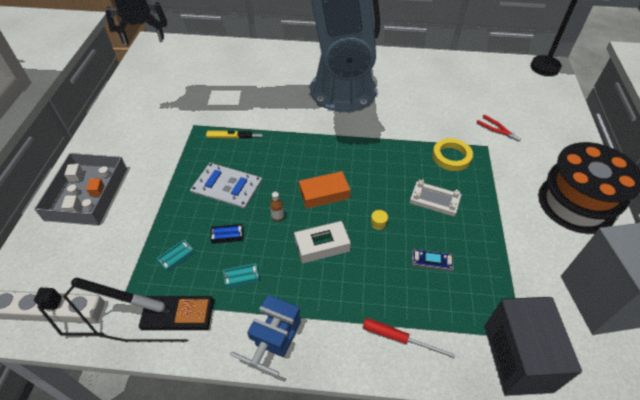

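View pics/top0.png

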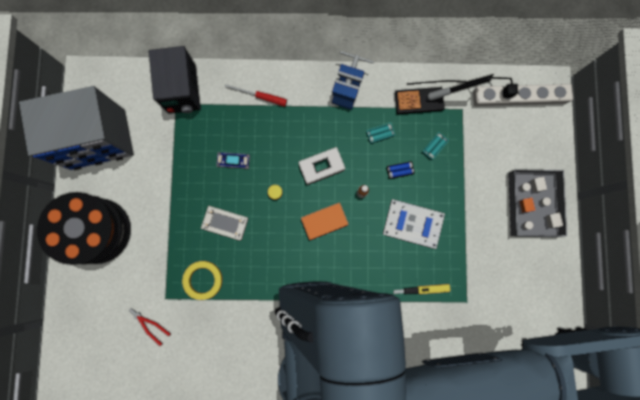

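View pics/wrist0.png

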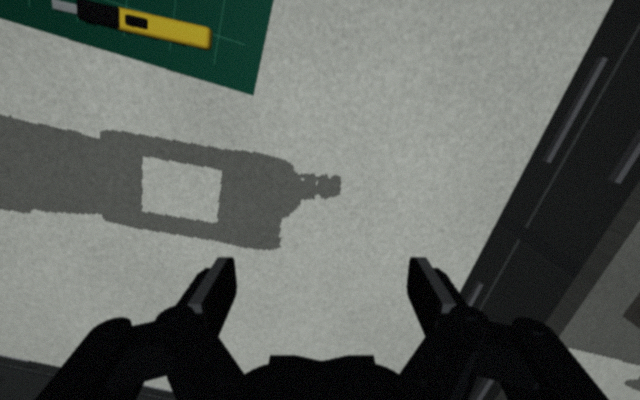

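The views show the tray at top-image (225,222), holder at (400,170), board at (233,160), window cover at (321,165) and fixture at (415,224). The turquoise look-alikes are at (380,133) and (434,147). Next I get coarse poses from the top camera.

```bash
cat > h.py <<'E'
from bench import env
import cv2,numpy as np
def ray(f,uv,z):
    P=np.array(f["pose"]);uv=np.atleast_2d(uv).astype(float)
    d=np.c_[(uv[:,0]-f["cx"])/f["fx"],(uv[:,1]-f["cy"])/f["fy"],np.ones(len(uv))]@P[:3,:3].T
    o=P[:3,3]; return o+d*((z-o[2])/d[:,2])[:,None]
def proj(f,X):
    P=np.array(f["pose"]);c=(np.atleast_2d(X)-P[:3,3])@P[:3,:3]
    return np.c_[f["fx"]*c[:,0]/c[:,2]+f["cx"],f["fy"]*c[:,1]/c[:,2]+f["cy"]]
def box(x,y,a,lx,ly,z0,z1):
    "corners of box, a = yaw of the object's y(long) axis relative to world y"
    R=np.array([[np.cos(a),-np.sin(a)],[np.sin(a),np.cos(a)]])
    c=np.array([[-1,-1],[1,-1],[1,1],[-1,1]])*[lx/2,ly/2]@R.T+[x,y]
    return np.r_[np.c_[c,[z0]*4],np.c_[c,[z1]*4]]
def drawbox(im,f,b,col=(0,0,255),s=1):
    p=np.round(proj(f,b)*s*16).astype(int)
    for i in range(4):
        for (m,n) in ((i,(i+1)%4),(4+i,4+(i+1)%4),(i,i+4)):
            cv2.line(im,tuple(map(int,p[m])),tuple(map(int,p[n])),col,1,cv2.LINE_AA,4)
def save(n,im): cv2.imwrite("pics/"+n+".png",im)
E
python3 - <<'E'
from h import *
f=env.grab_frame("top"); px=f["pixels"]
im=cv2.resize(px[90:310,150:490,::-1],None,fx=2.35,fy=2.35,interpolation=cv2.INTER_CUBIC); save("top_z",im)
for n,uv,z in [("tray",(225,222),.016),("holder",(400,170),.02),("board",(233,160),.012),("cover",(321,165),.037),("orange",(324,221),.037),("bottle base",(361,193),.05),("fix",(415,224),.01),("pot",(275,192),.034),("roll",(202,280),.024)]:
    print(n,np.round(ray(f,uv,z)[0],3))
E
```

```text
tray [0.449 0.277 0.016]
holder [ 0.615 -0.248  0.02 ]
board [0.639 0.261 0.012]
cover [ 0.623 -0.007  0.037]
orange [ 0.455 -0.018  0.037]
bottle base [ 0.538 -0.126  0.05 ]
fix [ 0.452 -0.294  0.01 ]
pot [0.539 0.129 0.034]
roll [0.278 0.336 0.024]
```

View pics/top_z.png

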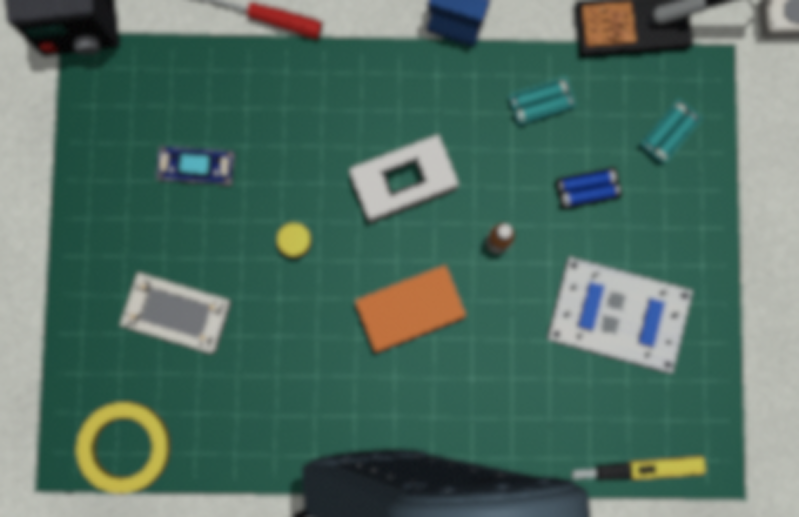

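The long axes all lie within about 20° of world y. I'll fly over the fixture with the jaws across its x axis.

{"method": "carry_out", "body": {"targets": [[0,-3.3,-7,-0.15,0,0,0],[0,-6.6,-14,-0.3,0,0,0],[0,-9.8,-21,-0.45,0,0,0],[0,-13,-28,-0.6,0,0,0],[0,-16.4,-35,-0.75,0,0,0],[0,-16.4,-35,-0.9,0,0,0],[0,-16.4,-35,-1.02,0,0,0],[0,-16.4,-35,-1.02,0,0,0],[0,-16.4,-35,-1.02,0,0,0]]}}

```text
time_s: 1.32
ee_pos: [0.4517, -0.2949, 0.2071]
tool_rot: [[-0.001, 0.965, -0.263], [0.001, -0.263, -0.965], [-1.0, -0.001, -0.001]]
contact_force: [-0.4, 0.4, 0.5]
width: 0.0853
```

```bash
python3 - <<'E'
from h import *
f=env.grab_frame("wrist"); save("w1",f["pixels"][:,:,::-1]); s=env.sense(); print(s["ee_pos"],s["tool_rot"],s["q"])
E
```

```text
[ 0.45153334 -0.29514083  0.20715677] [[-4.30935059e-04  9.64773368e-01 -2.63082044e-01]
 [ 1.11482792e-03 -2.63081441e-01 -9.64772985e-01]
 [-9.99999286e-01 -7.09045711e-04 -9.62185270e-04]] [-7.99386011e-01  1.02599979e-01  1.69611228e+00  4.80557888e-04
  1.34398010e+00 -5.33279153e-01]
```

View pics/w1.png

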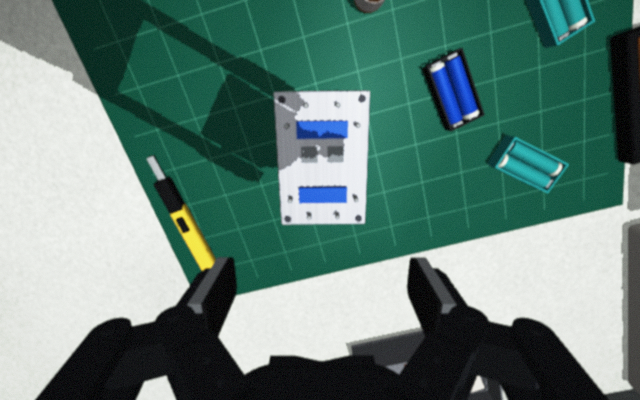

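The fixture is centred near (322,158), with the holder at (452,90). I'll rectify to metric planes and fit.

```bash
cat >> h.py <<'E'
def rect(f,c,z,half=.1,s=2000.):
    "metric top view at height z; image right=+x world... up=+y; s px/m"
    n=int(2*half*s)
    uvm=np.float32([[0,0],[n,0],[n,n],[0,n]])
    W=np.array([[c[0]-half,c[1]+half,z],[c[0]+half,c[1]+half,z],[c[0]+half,c[1]-half,z],[c[0]-half,c[1]-half,z]])
    H=cv2.getPerspectiveTransform(np.float32(proj(f,W)),uvm)
    return cv2.warpPerspective(f["pixels"][:,:,::-1],H,(n,n),flags=cv2.INTER_LINEAR)
def p2w(p,c,half=.1,s=2000.):
    p=np.atleast_2d(p).astype(float); return np.c_[c[0]-half+(p[:,0]+.5)/s,c[1]+half-(p[:,1]+.5)/s]
def fitrect(mask,c,half=.1,s=2000.):
    cs,_=cv2.findContours(mask,cv2.RETR_EXTERNAL,cv2.CHAIN_APPROX_NONE)
    k=max(cs,key=cv2.contourArea); r=cv2.minAreaRect(k); b=p2w(cv2.boxPoints(r),c,half,s)
    ctr=b.mean(0); e1=b[1]-b[0]; e2=b[2]-b[1]
    if np.linalg.norm(e1)<np.linalg.norm(e2): e1,e2=e2,e1
    if e1[1]<0:e1=-e1
    return ctr,np.arctan2(-e1[0],e1[1]),np.linalg.norm(e1),np.linalg.norm(e2)
E
python3 - <<'E'
from h import *
f=env.grab_frame("wrist"); c=(.452,-.294)
im=rect(f,c,.010,.1,3000); save("r1",im)
hsv=cv2.cvtColor(im,cv2.COLOR_BGR2HSV)
blue=cv2.inRange(hsv,(100,150,60),(130,255,255))
n,l,st,ce=cv2.connectedComponentsWithStats(blue)
im14=rect(f,c,.018,.1,3000); h2=cv2.cvtColor(im14,cv2.COLOR_BGR2HSV); b2=cv2.inRange(h2,(100,150,60),(130,255,255))
cs,_=cv2.findContours(b2,cv2.RETR_EXTERNAL,cv2.CHAIN_APPROX_NONE)
for k in cs:
    if cv2.contourArea(k)>2000: r=cv2.minAreaRect(k); print(p2w(r[0],c,.1,3000),np.array(r[1])/3,r[2])
E
```

```text
[[ 0.44463983 -0.32646402]] [58.00094604 19.71695582] 14.620875358581543
[[ 0.464421   -0.24983877]] [57.84955343 19.02352778] 14.500167846679688
```

View pics/r1.png

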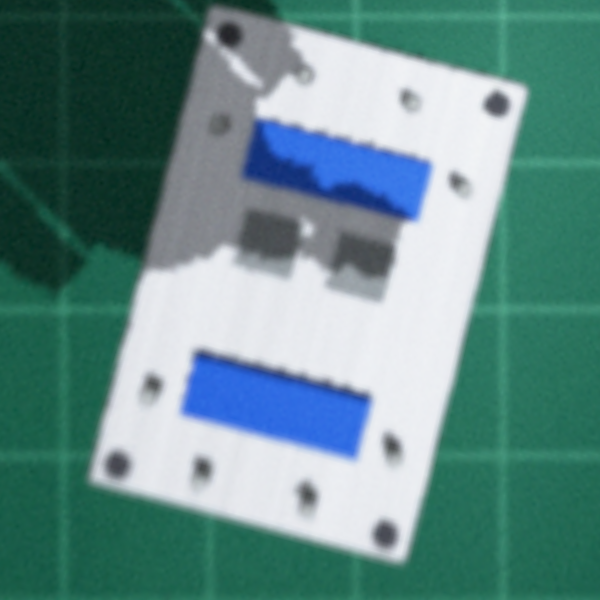

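Fixture plate corners give a centre of (0.455,-0.289) and yaw -0.251, with sizes of 108.7 x 163.5 mm against 110 x 165. On to the tray.

{"method": "carry_out", "body": {"targets": [[0,-1.6,-5.8,0,0,0,0],[0,-3.2,-11.6,0,0,0,0],[0,-4.8,-17.4,0,0,0,0],[0,-6.4,-23.2,0,0,0,0],[0,-8,-29,0,0,0,0],[0,-9.6,-34.8,0,0,0,0],[0,-11.2,-40.6,0,0,0,0],[0,-12.8,-46.4,0,0,0,0],[0,-14.4,-52.2,0,0,0,0],[0,-15.3,-55.1,0,0,0,0]]}}

```text
time_s: 2.68
ee_pos: [0.4487, 0.2784, 0.2079]
tool_rot: [[-0.0, 0.965, -0.263], [0.001, -0.263, -0.965], [-1.0, -0.0, -0.001]]
contact_force: [-0.0, 0.0, -0.1]
width: 0.0854
```

{"method": "carry_out", "body": {"targets": [[0,0,0,0,0,0,0],[0,0,0,0,0,0,0]]}}

```text
time_s: 2.92
ee_pos: [0.449, 0.2773, 0.2077]
tool_rot: [[-0.0, 0.964, -0.265], [0.001, -0.265, -0.964], [-1.0, -0.001, -0.001]]
contact_force: [0.1, -0.3, 1.2]
width: 0.0854
```

```bash
python3 - <<'E'
from h import *
f=env.grab_frame("wrist"); s=env.sense(); print(s["ee_pos"],s["tool_rot"])
a=cv2.resize(f["pixels"][:,:,::-1],None,fx=.6,fy=.6); b=rect(f,(.449,.277),.016,.1,2500); save("w2",b); save("w2a",a)
E
```

```text
[0.44911065 0.27700905 0.20782547] [[-1.72132638e-04  9.64151870e-01 -2.65350978e-01]
 [ 1.02496391e-03 -2.65350673e-01 -9.64151425e-01]
 [-9.99999460e-01 -4.37937106e-04 -9.42545363e-04]]
```

View pics/w2.png

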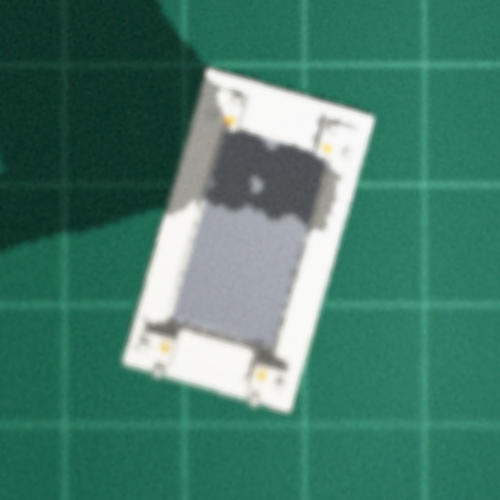

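View pics/w2a.png

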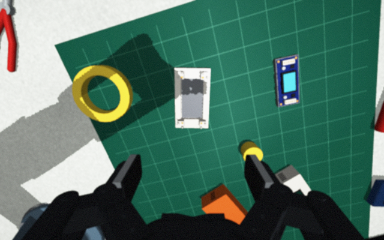

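Tray centre is (0.449,0.281), yaw -0.276, measuring 69.4 x 123 mm, which matches. Now descending.

{"method": "carry_out", "body": {"targets": [[4,-0.13,-0.35,0.0075,0,0,0],[9,-0.13,-0.35,0.0075,0,0,0],[14,-0.13,-0.35,0.0075,0,0,0],[17,-0.13,-0.35,0.0075,0,0,0],[18.5,-0.13,-0.35,0.0075,0,0,0],[19,-0.13,-0.35,0.0075,0,0,0],[19,-0.13,-0.35,0.0075,0,0,0],[19,-0.13,-0.35,0.0075,0,0,0]]}}

```text
time_s: 3.98
ee_pos: [0.4499, 0.2812, 0.0192]
tool_rot: [[0.002, 0.962, -0.273], [0.002, -0.273, -0.962], [-1.0, 0.002, -0.002]]
contact_force: [0.9, 0.6, 0.6]
width: 0.0854
```

```bash
python3 - <<'E'
from h import *
f=env.grab_frame("wrist"); s=env.sense(); print(s["ee_pos"],s["tool_rot"]); im=f["pixels"][:,:,::-1].copy()
t=s["ee_pos"];print(proj(f,t)); 
drawbox(im,f,box(.4488,.2807,-.276,.069,.122,0,.016)); save("w3",im)
E
```

```text
[0.44970889 0.28127022 0.01907317] [[ 0.00195631  0.96215192 -0.27250663]
 [ 0.00174084 -0.27251002 -0.96215137]
 [-0.99999657  0.00140788 -0.00220806]]
[[320.73154067 239.96043825]]
```

View pics/w3.png

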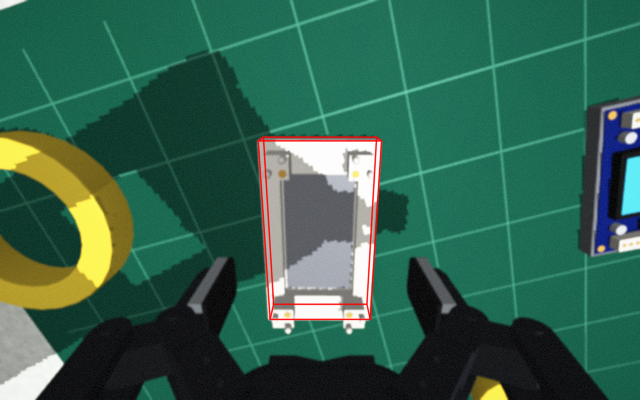

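The overlay matches the tray rim, with corners near (260,140) and (381,140). Descend to grip.

{"method": "carry_out", "body": {"targets": [[1.2,0,0,0,0,0,0],[2.0,0,0,0,0,0,0],[2.2,0,0,0,0,0,0],[2.2,0,0,0,0,0,0.1],[2.2,0,0,0,0,0,0.2],[2.2,0,0,0,0,0,0.4],[2.2,0,0,0,0,0,0.6],[2.2,0,0,0,0,0,0.6],[2.2,0,0,0,0,0,0.6]], "force": 40}}

```text
time_s: 5.15
ee_pos: [0.4498, 0.2813, -0.0029]
tool_rot: [[0.002, 0.962, -0.272], [0.002, -0.272, -0.962], [-1.0, 0.002, -0.002]]
contact_force: [-0.1, -0.6, -0.1]
width: 0.034
```

```bash
python3 - <<'E'
from h import *
f=env.grab_frame("wrist"); s=env.sense(); print(s["ee_pos"],s["width"],s["contact_force"]); save("w4",f["pixels"][:,:,::-1])
E
```

```text
[ 0.44979639  0.2813092  -0.00288489] 0.03406797830398177 [-0.01975556 -0.03400531 -1.07623753]
```

View pics/w4.png

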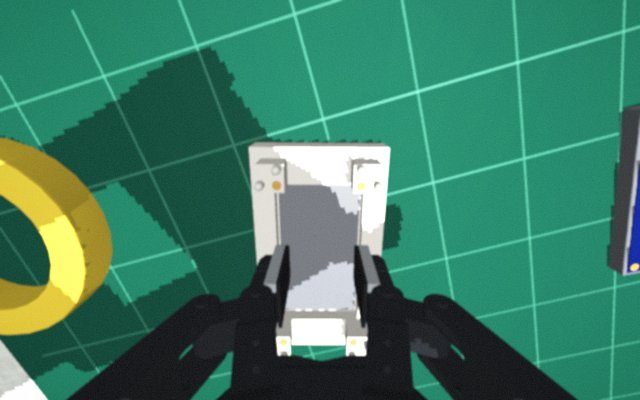

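The fingers closed to 34 mm without contact, so they passed over the rim and the tips sit higher than I reckoned. I'll check from the scene camera before moving.

```bash
python3 - <<'E'
from h import *
f=env.grab_frame("scene"); c=proj(f,[.449,.281,.03])[0].astype(int); print(c)
a=f["pixels"][c[1]-60:c[1]+50,c[0]-70:c[0]+70,::-1]; save("s4",cv2.resize(a,None,fx=5,fy=5,interpolation=cv2.INTER_CUBIC))
f=env.grab_frame("wrist"); save("w4z",cv2.resize(f["pixels"][130:370,160:480,::-1],None,fx=2.5,fy=2.5,interpolation=cv2.INTER_CUBIC))
E
```

```text
[436 193]
```

View pics/s4.png

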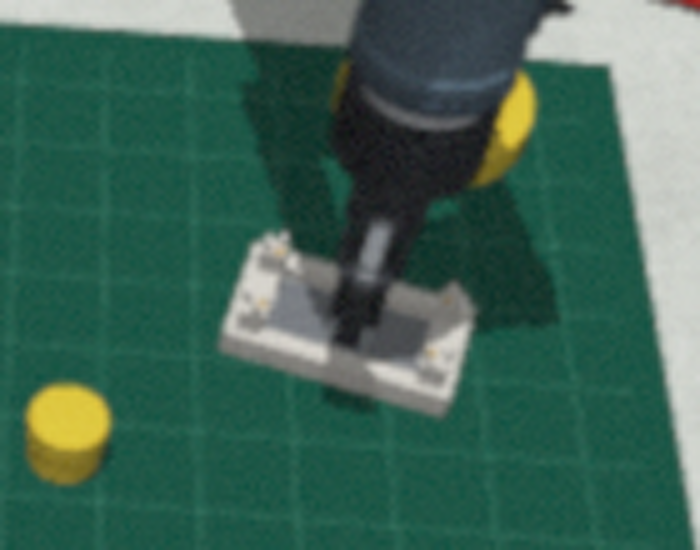

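View pics/w4z.png

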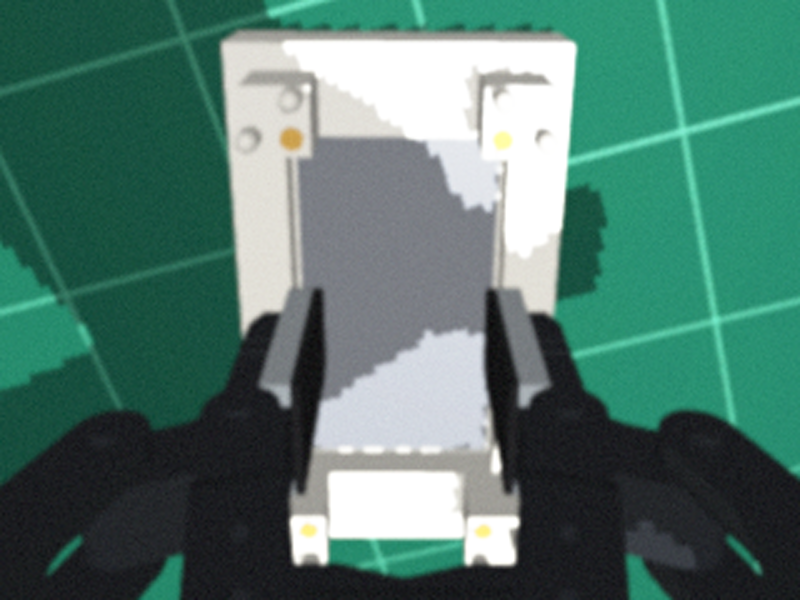

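By the image geometry (pad corner at row 246, depth about 155 mm) the finger tips stand some 20 mm or more behind the TCP. That explains why they passed over the 16 mm rim. I'll open along the same path and go 12 mm lower.

{"method": "carry_out", "body": {"targets": [[0,0,0,0,0,0,0],[0,0,0,0,0,0,0],[0,0,0,0,0,0,0],[0,0,0,0,0,0,0],[0,0,0,0,0,0,0],[0.3,0,0,0,0,0,0],[0.6,0,0,0,0,0,0],[0.9,0,0,0,0,0,0],[1.2,0,0,0,0,0,0],[1.2,0,0,0,0,0,0]]}}

```text
time_s: 6.55
ee_pos: [0.4495, 0.2812, -0.0153]
tool_rot: [[0.001, 0.962, -0.273], [0.001, -0.273, -0.962], [-1.0, 0.001, -0.002]]
contact_force: [-0.1, 0.6, -0.7]
width: 0.0854
```

```bash
python3 - <<'E'
from h import *
f=env.grab_frame("wrist"); s=env.sense(); print(s["ee_pos"],s["width"],s["contact_force"]); save("w5",f["pixels"][:,:,::-1])
f=env.grab_frame("scene"); c=proj(f,[.449,.281,.03])[0].astype(int)
a=f["pixels"][c[1]-60:c[1]+50,c[0]-70:c[0]+70,::-1]; save("s5",cv2.resize(a,None,fx=5,fy=5,interpolation=cv2.INTER_CUBIC))
E
```

```text
[ 0.44965778  0.28127634 -0.01510489] 0.08551932706777904 [ 0.27166389 -0.02832289 -0.20948597]
```

View pics/w5.png

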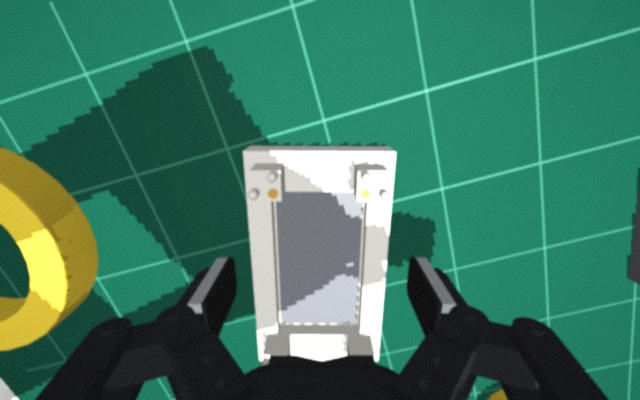

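View pics/s5.png

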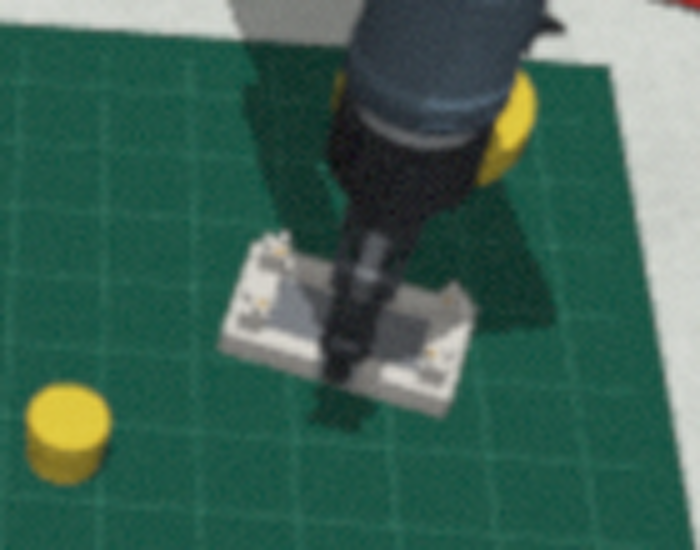

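```bash
python3 - <<'E'
from h import *
f=env.grab_frame("scene")
for r in (.0425,.057):
  for z in (0,.01,.02,.03,.04):
    p=proj(f,[.4495+r*.962,.2812-r*.272,z])[0]; print(r,z,np.round((p-[436-70,193-60])*5))
E
```

```text
0.0425 0 [327. 398.]
0.0425 0.01 [330. 386.]
0.0425 0.02 [334. 375.]
0.0425 0.03 [337. 363.]
0.0425 0.04 [341. 351.]
0.057 0 [320. 418.]
0.057 0.01 [324. 407.]
0.057 0.02 [328. 395.]
0.057 0.03 [331. 383.]
0.057 0.04 [335. 371.]
```

The tip sits at about z=0.02 when open, so I go another 9 mm and watch the force.

{"method": "carry_out", "body": {"targets": [[0.3,0,0,0,0,0,0],[0.6,0,0,0,0,0,0],[0.6,0,0,0,0,0,0]]}}

```text
time_s: 7.08
ee_pos: [0.4496, 0.2813, -0.0212]
tool_rot: [[0.001, 0.962, -0.272], [0.002, -0.272, -0.962], [-1.0, 0.001, -0.002]]
contact_force: [0.2, -0.6, 0.7]
width: 0.0856
```

{"method": "carry_out", "body": {"targets": [[0.3,0,0,0,0,0,0.05],[0.3,0,0,0,0,0,0.1],[0.3,0,0,0,0,0,0.15],[0.3,0,0,0,0,0,0.2],[0.3,0,0,0,0,0,0.25],[0.3,0,0,0,0,0,0.3],[0.3,0,0,0,0,0,0.3],[0.3,0,0,0,0,0,0.3]], "force": 40}}

```text
time_s: 8.07
ee_pos: [0.4498, 0.2814, -0.0238]
tool_rot: [[0.002, 0.962, -0.273], [0.002, -0.273, -0.962], [-1.0, 0.001, -0.002]]
contact_force: [-1.7, -1.3, 5.5]
width: 0.0674
```

```bash
python3 - <<'E'
from h import *
f=env.grab_frame("wrist"); s=env.sense(); print(s["ee_pos"],s["width"],s["contact_force"]); save("w6",f["pixels"][:,:,::-1])
E
```

```text
[ 0.44981653  0.28136011 -0.02375288] 0.06803510071818915 [-1.30916719 -1.44065782  4.7311769 ]
```

View pics/w6.png

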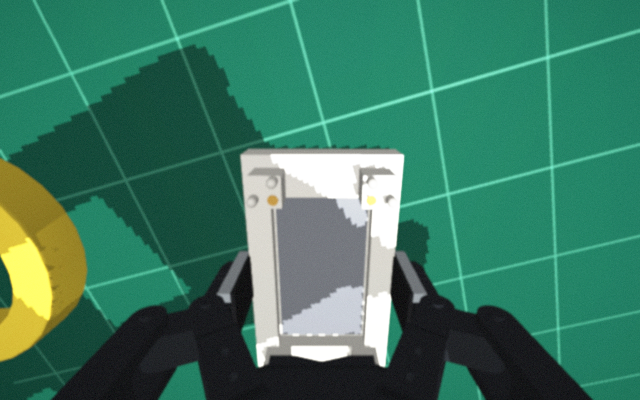

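Gripped at 68 mm. Lift.

{"method": "carry_out", "body": {"targets": [[0.5,0,0,0,0,0,0.35],[-0.5,0,0,0,0,0,0.4],[-2,0,0,0,0,0,0.4],[-5,0,0,0,0,0,0.4],[-9,0,0,0,0,0,0.4],[-13,0,0,0,0,0,0.4],[-17,0,0,0,0,0,0.4],[-17,0,0,0,0,0,0.4],[-17,0,0,0,0,0,0.4]]}}

```text
time_s: 9.25
ee_pos: [0.4489, 0.2808, 0.1457]
tool_rot: [[0.001, 0.962, -0.273], [0.001, -0.273, -0.962], [-1.0, 0.001, -0.002]]
contact_force: [-0.5, -0.6, -2.0]
width: 0.068
```

```bash
python3 - <<'E'
from h import *
f=env.grab_frame("wrist"); s=env.sense(); print(s["ee_pos"],s["width"],s["contact_force"]); save("w7",f["pixels"][:,:,::-1])
E
```

```text
[0.44847105 0.28065916 0.14495847] 0.06743742730009335 [-0.2734858   0.47862014 -1.46066596]
```

View pics/w7.png

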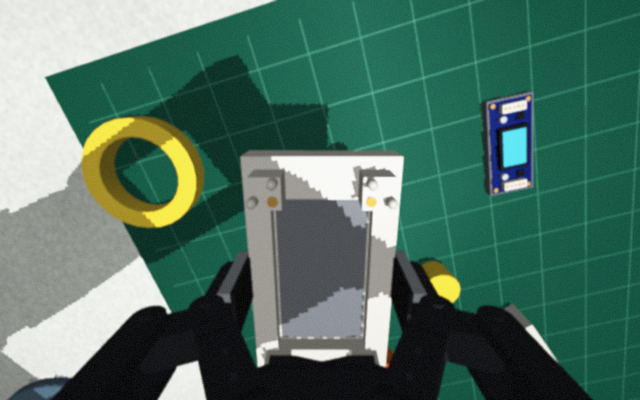

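The tray is held level. Carry it over to the fixture.

{"method": "carry_out", "body": {"targets": [[0,1.0,3.4,-0.005,0,0,0.4],[0,2.4,8.2,-0.01,0,0,0.4],[0,4.1,13.7,-0.015,0,0,0.4],[0,5.9,19.7,-0.02,0,0,0.4],[0,7.7,25.7,-0.0255,0,0,0.4],[0,9.5,31.7,-0.0255,0,0,0.4],[0,11.3,37.7,-0.0255,0,0,0.4],[0,13.1,43.7,-0.0255,0,0,0.4],[0,14.9,49.7,-0.0255,0,0,0.4],[0,15.8,53,-0.0255,0,0,0.4]]}}

```text
time_s: 10.55
ee_pos: [0.4548, -0.2748, 0.1427]
tool_rot: [[-0.002, 0.968, -0.25], [0.003, -0.25, -0.968], [-1.0, -0.003, -0.002]]
contact_force: [0.8, 1.5, -1.2]
width: 0.0678
```

```bash
cat >> h.py <<'E'
def togo(x,y,z,yaw):
    "shift cm & turn about tool x to bring TCP to x,y,z with jaw axis at angle yaw"
    s=env.sense(); R=np.array(s["tool_rot"]); p=np.array(s["ee_pos"])
    d=R.T@(np.array([x,y,z])-p)*100
    a=np.arctan2(R[1,1],R[0,1]); t=(yaw-a+np.pi/2)%np.pi-np.pi/2
    # levelled target
    T=np.array([[0,np.cos(yaw),np.sin(yaw)],[0,np.sin(yaw),-np.cos(yaw)],[-1,0,0]])
    if T[:,1]@R[:,1]<0: T[:,1:]*=-1
    rv=cv2.Rodrigues(R.T@T)[0].ravel()
    print("at",np.round(p,4),"jaw %.4f"%a,"w %.4f"%s["width"],"F",np.round(s["contact_force"],1),"t %.1f"%s["time_s"],"\n go cm",np.round(d,2),"rot",np.round(rv,4))
E
python3 -c "
from h import *
togo(.4555,-.2885,.06,-.251)"
```

```text
at [ 0.4548 -0.2748  0.1427] jaw -0.2532 w 0.0678 F [ 0.8  1.5 -1.2] t 10.6 
 go cm [8.26 0.44 1.33] rot [-0.0022 -0.0019  0.003 ]
```

{"method": "carry_out", "body": {"targets": [[2,0.44,1.33,-0.002,-0.002,0.003,0.4],[5,0.44,1.33,-0.002,-0.002,0.003,0.4],[8,0.44,1.33,-0.002,-0.002,0.003,0.4],[9.2,0.44,1.33,-0.002,-0.002,0.003,0.4],[9.2,0.44,1.33,-0.002,-0.002,0.003,0.4],[9.2,0.44,1.33,-0.002,-0.002,0.003,0.4]]}}

```text
time_s: 11.3
ee_pos: [0.4561, -0.289, 0.0515]
tool_rot: [[0.001, 0.969, -0.248], [-0.001, -0.248, -0.969], [-1.0, 0.001, 0.001]]
contact_force: [-0.1, -0.9, -0.6]
width: 0.0679
```

```bash
python3 - <<'E'
from h import *
togo(.4555,-.2885,.015,-.251)
f=env.grab_frame("wrist"); im=f["pixels"][:,:,::-1].copy()
a=-.251;R=np.array([[np.cos(a),-np.sin(a)],[np.sin(a),np.cos(a)]])
drawbox(im,f,box(.4549,-.2892,a,.110,.165,0,.01))
P=np.array([[41,45],[-41,45],[18,67.5],[-18,67.5]])/1000@R.T+[.4549,-.2892]
for p in P:
  for q in proj(f,[[*p,.01],[*p,.025]]): cv2.circle(im,tuple(map(int,np.round(q))),2,(255,0,255),-1)
t=env.sense()["ee_pos"]; drawbox(im,f,box(t[0]-.001,t[1]-.0007,a,.069,.122,t[2]+.0238,t[2]+.0398),(255,200,0))
save("w8",im)
f=env.grab_frame("scene"); c=proj(f,[.455,-.289,.05])[0].astype(int)
a=f["pixels"][c[1]-50:c[1]+50,c[0]-70:c[0]+70,::-1]; save("s8",cv2.resize(a,None,fx=5,fy=5,interpolation=cv2.INTER_CUBIC))
E
```

```text
at [ 0.4561 -0.289   0.0515] jaw -0.2509 w 0.0679 F [-0.1 -0.9 -0.6] t 11.3 
 go cm [ 3.65 -0.08 -0.04] rot [ 0.0001  0.0009 -0.0013]
```

View pics/w8.png

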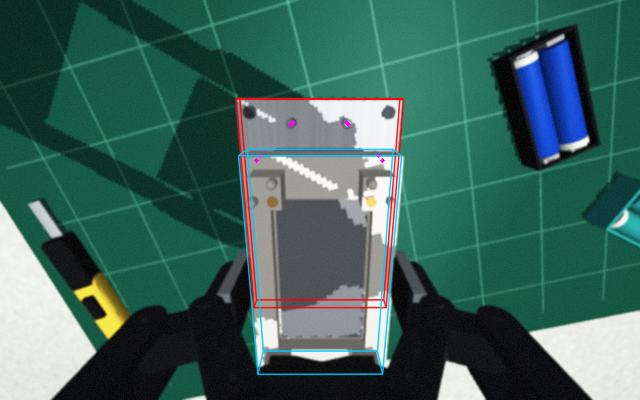

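View pics/s8.png

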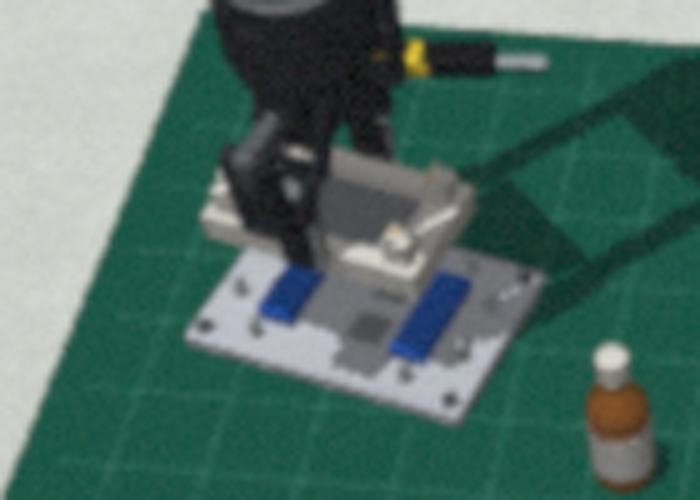

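The plate and pin overlays line up (pins at (291,123) and (348,123)). I apply a 1 mm sideways correction and lower.

{"method": "carry_out", "body": {"targets": [[1.2,-0.11,-0.04,0,0.001,-0.001,0.4],[2.4,-0.11,-0.04,0,0.001,-0.001,0.4],[3.4,-0.11,-0.04,0,0.001,-0.001,0.4],[4.0,-0.11,-0.04,0,0.001,-0.001,0.4],[4.0,-0.11,-0.04,0,0.001,-0.001,0.4],[4.0,-0.11,-0.04,0,0.001,-0.001,0.4]]}}

```text
time_s: 12.15
ee_pos: [0.4556, -0.2888, 0.0121]
tool_rot: [[0.001, 0.969, -0.248], [-0.001, -0.248, -0.969], [-1.0, 0.001, 0.001]]
contact_force: [0.9, 0.2, -1.5]
width: 0.0675
```

```bash
python3 - <<'E'
from h import *
togo(.4550,-.2901,-.006,-.251)
f=env.grab_frame("wrist"); im=f["pixels"][:,:,::-1].copy()
save("w9",im)
f=env.grab_frame("scene"); c=proj(f,[.455,-.289,.02])[0].astype(int)
a=f["pixels"][c[1]-50:c[1]+50,c[0]-70:c[0]+70,::-1]; save("s9",cv2.resize(a,None,fx=5,fy=5,interpolation=cv2.INTER_CUBIC))
E
```

```text
at [ 0.4556 -0.2888  0.0121] jaw -0.2509 w 0.0675 F [ 0.9  0.2 -1.5] t 12.2 
 go cm [ 1.81 -0.02  0.14] rot [ 0.0001  0.0005 -0.0013]
```

View pics/w9.png

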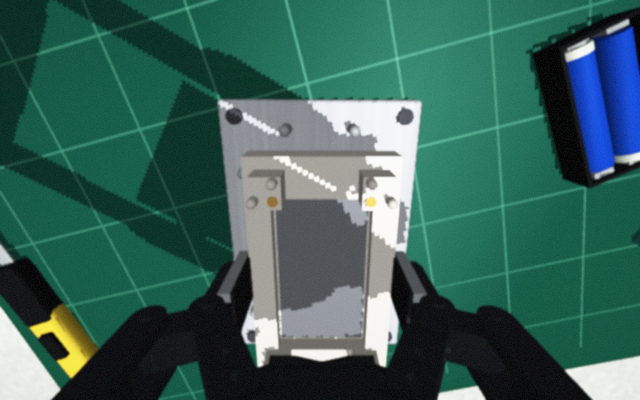

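View pics/s9.png

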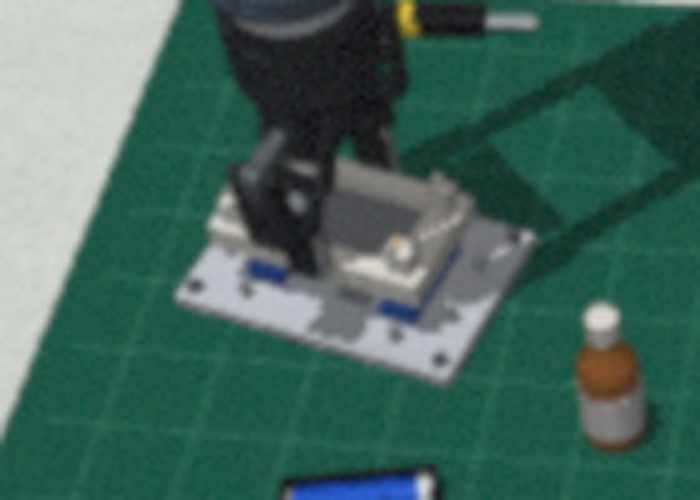

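The tray is centred over the plate (tray edges 243/402, plate 220/421). Lower the last 18 mm.

{"method": "carry_out", "body": {"targets": [[0.6,-0.02,0,0,0,0,0.4],[1.0,-0.02,0,0,0,0,0.4],[1.3,-0.02,0,0,0,0,0.4],[1.5,-0.02,0,0,0,0,0.4],[1.6,-0.02,0,0,0,0,0.4],[1.6,-0.02,0,0,0,0,0.4]]}}

```text
time_s: 13.0
ee_pos: [0.4555, -0.2888, -0.0037]
tool_rot: [[0.001, 0.969, -0.248], [-0.001, -0.248, -0.969], [-1.0, 0.002, 0.001]]
contact_force: [0.9, 0.1, -1.2]
width: 0.0674
```

{"method": "carry_out", "body": {"targets": [[0.05,0,0,0,0,0,0.4],[0.1,0,0,0,0,0,0.4],[0.1,0,0,0,0,0,0.4]]}}

```text
time_s: 13.38
ee_pos: [0.4555, -0.2888, -0.0047]
tool_rot: [[0.001, 0.969, -0.248], [-0.001, -0.248, -0.969], [-1.0, 0.002, 0.001]]
contact_force: [-0.1, -0.1, -0.6]
width: 0.0681
```

{"method": "carry_out", "body": {"targets": [[0.05,0,0,0,0,0,0.4],[0.1,0,0,0,0,0,0.4],[0.15,0,0,0,0,0,0.4],[0.15,0,0,0,0,0,0.4]]}}

```text
time_s: 13.88
ee_pos: [0.4555, -0.2888, -0.0062]
tool_rot: [[0.001, 0.969, -0.248], [-0.001, -0.248, -0.969], [-1.0, 0.002, 0.001]]
contact_force: [-0.6, 0.1, -0.0]
width: 0.0677
```

```bash
python3 - <<'E'
from h import *
togo(.4550,-.2901,-.006,-.251)
f=env.grab_frame("wrist"); im=f["pixels"][:,:,::-1].copy()
save("w10",im)
E
```

```text
at [ 0.4555 -0.2888 -0.0062] jaw -0.2508 w 0.0677 F [-0.6  0.1 -0. ] t 13.9 
 go cm [-0.02 -0.02  0.14] rot [ 0.0002  0.0007 -0.0016]
```

View pics/w10.png

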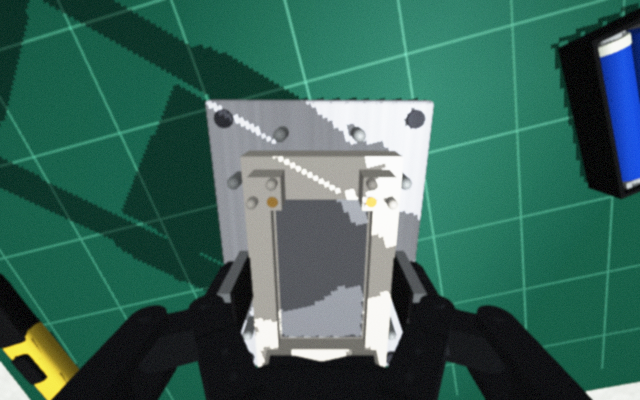

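{"method": "carry_out", "body": {"targets": [[0.05,0,0,0,0,0,0.4],[0.1,0,0,0,0,0,0.4],[0.15,0,0,0,0,0,0.4],[0.15,0,0,0,0,0,0.4]]}}

```text
time_s: 14.42
ee_pos: [0.4555, -0.289, -0.0068]
tool_rot: [[0.001, 0.969, -0.248], [-0.001, -0.248, -0.969], [-1.0, 0.001, 0.001]]
contact_force: [-3.3, 1.8, 9.8]
width: 0.0677
```

{"method": "carry_out", "body": {"targets": [[0.05,0,0,0,0,0,0.4],[0.1,0,0,0,0,0,0.4],[0.1,0,0,0,0,0,0.4]]}}

```text
time_s: 14.8
ee_pos: [0.4555, -0.289, -0.0068]
tool_rot: [[0.001, 0.969, -0.248], [-0.001, -0.248, -0.969], [-1.0, 0.001, 0.001]]
contact_force: [-4.4, 3.2, 11.6]
width: 0.0678
```

Contact is at TCP -6.8 mm, about where seating was expected. Release, rise and look.

{"method": "carry_out", "body": {"targets": [[-0.05,0,0,0,0,0,0.25],[-0.05,0,0,0,0,0,0.1],[-0.05,0,0,0,0,0,0],[-0.05,0,0,0,0,0,0],[-0.5,0,0,0,0,0,0],[-3,0,0,0,0,0,0],[-8,0,0,0,0,0,0],[-14,0,0,0,0,0,0],[-17,0,0,0,0,0,0],[-17,0,0,0,0,0,0]]}}

```text
time_s: 16.05
ee_pos: [0.457, -0.2903, 0.1667]
tool_rot: [[0.006, 0.969, -0.248], [-0.006, -0.248, -0.969], [-1.0, 0.007, 0.004]]
contact_force: [-0.6, -0.5, -0.6]
width: 0.0853
```

```bash
python3 - <<'E'
from h import *
f=env.grab_frame("wrist");togo(.615,-.248,.16,.15)
im=rect(f,(.455,-.289),.034,.1,3000); save("r11",im)
save("w11",f["pixels"][:,:,::-1])
np.save("f11.npy",f,allow_pickle=True)
E
```

```text
at [ 0.4559 -0.2893  0.1644] jaw -0.2506 w 0.0854 F [ 0.2  0.6 -1.4] t 16.1 
 go cm [ 0.47 14.39 -7.95] rot [-0.4006  0.0029 -0.0029]
```

View pics/r11.png

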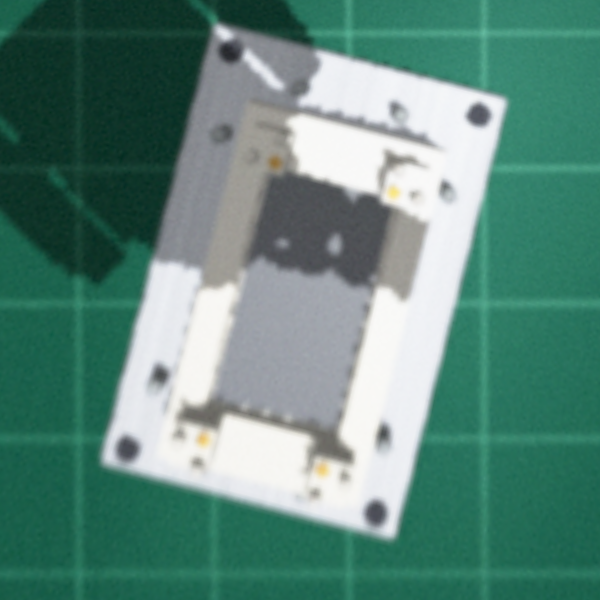

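View pics/w11.png

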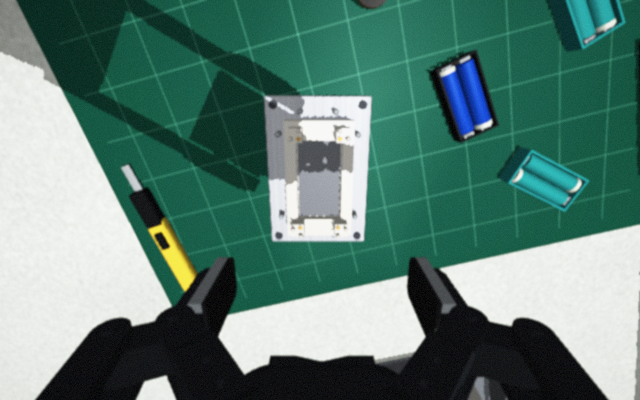

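The tray is seated inside all the pins (rim about (245,100)–(358,502) in the rectified view). I'll refine its centre from the gold post dots and measure the holder.

```bash
python3 - <<'E'
from h import *
f=np.load("f11.npy",allow_pickle=True).item()
c=(.455,-.289); im=rect(f,c,.048,.1,3000); hsv=cv2.cvtColor(im,cv2.COLOR_BGR2HSV)
m=cv2.inRange(hsv,(12,90,80),(32,255,255)); n,l,st,ce=cv2.connectedComponentsWithStats(m)
D=np.array([p2w(ce[i],c,.1,3000)[0] for i in range(1,n) if st[i,4]>30]); print(np.round(D,4),"mean",D.mean(0)); 
Y=D[np.argsort(D[:,1])]; e=Y[2:].mean(0)-Y[:2].mean(0); print("ang",np.arctan2(-e[0],e[1]),np.linalg.norm(e), np.linalg.norm(Y[3]-Y[2]),np.linalg.norm(Y[1]-Y[0]))
c=(.615,-.248); im=rect(f,c,.02,.1,3000); save("r11b",im)
E
```

```text
[[ 0.4481 -0.2417]
 [ 0.4858 -0.2511]
 [ 0.4253 -0.3297]
 [ 0.4632 -0.3394]] mean [ 0.45560021 -0.29044864]
ang -0.25224362712442605 0.09100336187162636 0.03881113616469441 0.03913277165545866
```

View pics/r11b.png

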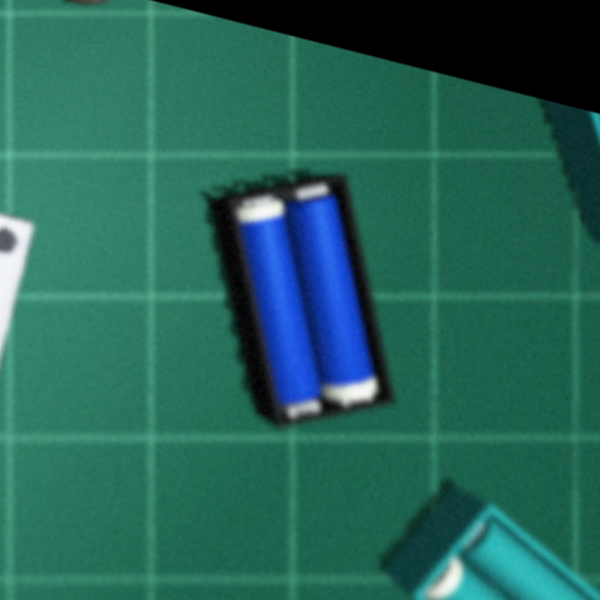

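Tray centre is (0.4556,-0.2904), yaw -0.252. The holder is near (0.620,-0.248), yaw about 0.21. Move over it.

```bash
python3 -c "
from h import *
togo(.62,-.2477,.13,.211)"
```

```text
at [ 0.4559 -0.2893  0.1644] jaw -0.2506 w 0.0854 F [ 0.2  0.6 -1.4] t 16.1 
 go cm [ 3.47 14.85 -8.11] rot [-0.4616  0.003  -0.0028]
```

{"method": "carry_out", "body": {"targets": [[0,3,-1.6,-0.1,0,0,0],[0.5,7,-3.8,-0.2,0.003,-0.003,0],[1.5,11,-6,-0.3,0.003,-0.003,0],[2.5,14,-7.6,-0.4,0.003,-0.003,0],[3.4,14.8,-8.1,-0.46,0.003,-0.003,0],[3.4,14.8,-8.1,-0.46,0.003,-0.003,0],[3.4,14.8,-8.1,-0.46,0.003,-0.003,0],[3.4,14.8,-8.1,-0.46,0.003,-0.003,0]]}}

```text
time_s: 17.1
ee_pos: [0.619, -0.2481, 0.131]
tool_rot: [[-0.0, 0.978, 0.207], [-0.0, 0.207, -0.978], [-1.0, -0.0, 0.0]]
contact_force: [0.3, 0.1, 1.0]
width: 0.0852
```

```bash
python3 - <<'E'
from h import *
f=env.grab_frame("wrist");togo(.62,-.2477,.13,.211)
c=(.62,-.2477); save("r12",rect(f,c,.02,.08,3500)); im=f["pixels"][:,:,::-1].copy()
drawbox(im,f,box(*c,.211,.04,.078,0,.02)); save("w12",im)
E
```

```text
at [ 0.6191 -0.2481  0.1312] jaw 0.2083 w 0.0855 F [0.1 0.3 0.1] t 17.1 
 go cm [ 0.12  0.09 -0.02] rot [-0.0027  0.0003 -0.0002]
```

View pics/r12.png

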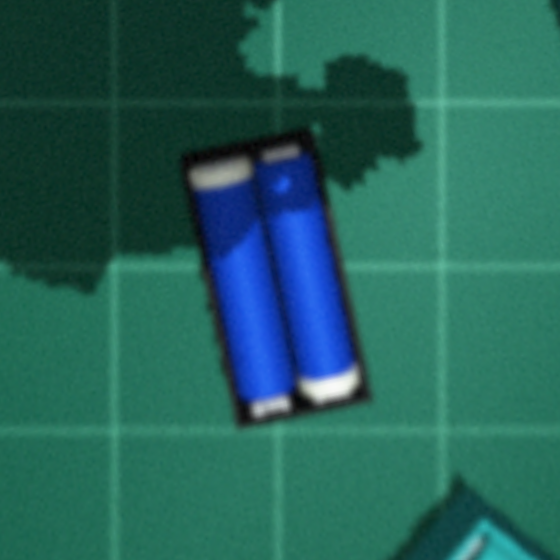

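View pics/w12.png

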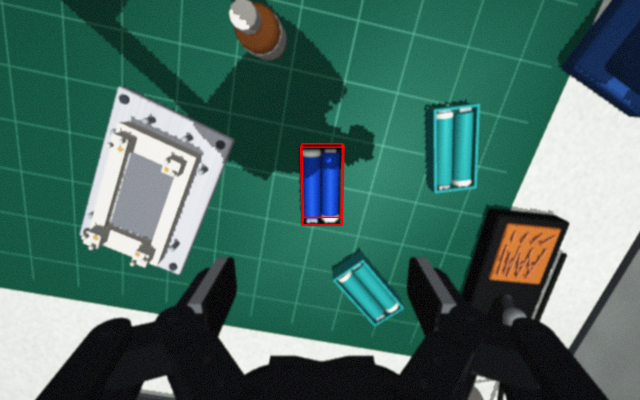

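The overlay fits: holder centre (0.6186,-0.247), yaw 0.215. I'll lower with the jaws at about 55 mm, touch the mat lightly to calibrate tip height, then back off.

{"method": "carry_out", "body": {"targets": [[3,-0.03,-0.1,-0.007,0,0,0.35],[7,-0.03,-0.1,-0.007,0,0,0.35],[10,-0.03,-0.1,-0.007,0,0,0.35],[12,-0.03,-0.1,-0.007,0,0,0.35],[13,-0.03,-0.1,-0.007,0,0,0.35],[13.5,-0.03,-0.1,-0.007,0,0,0.35],[13.8,-0.03,-0.1,-0.007,0,0,0.35],[13.8,-0.03,-0.1,-0.007,0,0,0.35]]}}

```text
time_s: 18.15
ee_pos: [0.6191, -0.2475, -0.0061]
tool_rot: [[0.001, 0.977, 0.214], [-0.001, 0.214, -0.977], [-1.0, 0.001, 0.001]]
contact_force: [-0.8, -0.7, 0.2]
width: 0.0558
```

```bash
python3 - <<'E'
from h import *
f=env.grab_frame("wrist");togo(.6186,-.247,-.02,.215)
im=f["pixels"][:,:,::-1].copy()
save("w13",im)
E
```

```text
at [ 0.6191 -0.2475 -0.0061] jaw 0.2153 w 0.0555 F [ 0.4  0.5 -0.3] t 18.2 
 go cm [ 1.39 -0.04 -0.06] rot [ 0.0003  0.0012 -0.001 ]
```

View pics/w13.png

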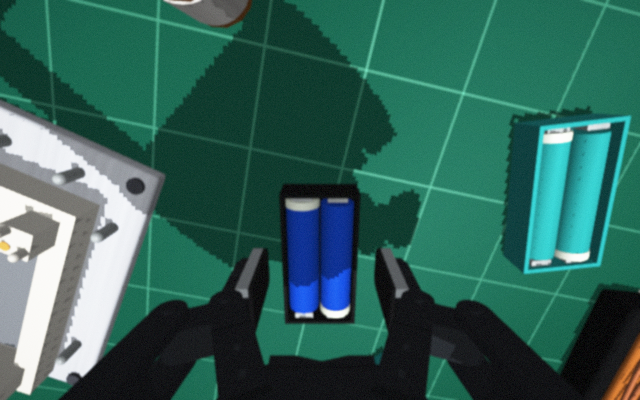

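{"method": "carry_out", "body": {"targets": [[0.3,0,0,0,0,0,0.35],[0.6,0,0,0,0,0,0.35],[0.9,0,0,0,0,0,0.35],[1.1,0,0,0,0,0,0.35],[1.3,0,0,0,0,0,0.35],[1.3,0,0,0,0,0,0.35]]}}

```text
time_s: 18.95
ee_pos: [0.619, -0.2474, -0.0193]
tool_rot: [[0.001, 0.977, 0.214], [-0.001, 0.214, -0.977], [-1.0, 0.001, 0.001]]
contact_force: [0.3, -0.1, -0.2]
width: 0.0559
```

{"method": "carry_out", "body": {"targets": [[0.1,0,0,0,0,0,0.35],[0.2,0,0,0,0,0,0.35],[0.2,0,0,0,0,0,0.35]]}}

```text
time_s: 19.32
ee_pos: [0.619, -0.2474, -0.0214]
tool_rot: [[0.001, 0.977, 0.214], [-0.001, 0.214, -0.977], [-1.0, 0.001, 0.001]]
contact_force: [0.4, 0.9, 0.1]
width: 0.0555
```

{"method": "carry_out", "body": {"targets": [[0.1,0,0,0,0,0,0.35],[0.2,0,0,0,0,0,0.35],[0.2,0,0,0,0,0,0.35]]}}

```text
time_s: 19.7
ee_pos: [0.6189, -0.2473, -0.0235]
tool_rot: [[0.001, 0.977, 0.214], [-0.0, 0.214, -0.977], [-1.0, 0.0, 0.001]]
contact_force: [0.2, -0.3, -0.4]
width: 0.0556
```

{"method": "carry_out", "body": {"targets": [[0.1,0,0,0,0,0,0.35],[0.2,0,0,0,0,0,0.35],[0.2,0,0,0,0,0,0.35]]}}

```text
time_s: 20.08
ee_pos: [0.6188, -0.2473, -0.0257]
tool_rot: [[0.0, 0.977, 0.214], [-0.0, 0.214, -0.977], [-1.0, 0.0, 0.0]]
contact_force: [-0.2, -0.2, 0.1]
width: 0.0554
```

{"method": "carry_out", "body": {"targets": [[0.1,0,0,0,0,0,0.35],[0.2,0,0,0,0,0,0.35],[0.2,0,0,0,0,0,0.35]]}}

```text
time_s: 20.45
ee_pos: [0.6188, -0.2473, -0.0277]
tool_rot: [[0.0, 0.977, 0.214], [-0.0, 0.214, -0.977], [-1.0, 0.0, 0.0]]
contact_force: [0.3, 1.1, 0.9]
width: 0.0553
```

{"method": "carry_out", "body": {"targets": [[0.1,0,0,0,0,0,0.35],[0.2,0,0,0,0,0,0.35],[0.2,0,0,0,0,0,0.35]]}}

```text
time_s: 20.82
ee_pos: [0.6189, -0.2473, -0.0278]
tool_rot: [[0.0, 0.977, 0.214], [-0.0, 0.214, -0.977], [-1.0, -0.0, 0.0]]
contact_force: [-5.8, 3.4, 13.7]
width: 0.0558
```

The mat touch is at TCP z=-27.5 mm with a 55 mm opening. So at 40 mm opening the tips are about 25 mm behind the TCP. Raise 13 mm and grip the holder's upper half.

{"method": "carry_out", "body": {"targets": [[-0.6,0,0,0,0,0,0.35],[-1.2,0,0,0,0,0,0.35],[-1.3,0,0,0,0,0,0.35],[-1.3,0,0,0,0,0,0.42],[-1.3,0,0,0,0,0,0.5],[-1.3,0,0,0,0,0,0.6],[-1.3,0,0,0,0,0,0.7],[-1.3,0,0,0,0,0,0.7],[-1.3,0,0,0,0,0,0.7]], "force": 40}}

```text
time_s: 21.95
ee_pos: [0.6188, -0.2473, -0.0149]
tool_rot: [[-0.0, 0.977, 0.214], [-0.0, 0.214, -0.977], [-1.0, -0.0, 0.0]]
contact_force: [0.5, -0.4, -0.0]
width: 0.0388
```

```bash
python3 - <<'E'
from h import *
f=env.grab_frame("wrist");togo(.6186,-.247,-.02,.215)
im=f["pixels"][:,:,::-1].copy()
save("w14",im)
E
```

```text
at [ 0.6188 -0.2472 -0.0149] jaw 0.2155 w 0.0386 F [-0.1 -0.3 -0.4] t 22.0 
 go cm [ 0.51 -0.01 -0.03] rot [0.0005 0.0002 0.0002]
```

View pics/w14.png

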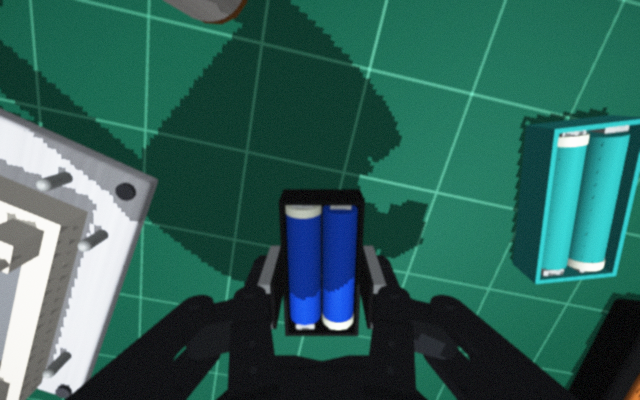

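Gripped at 38.7 mm. Lift and carry.

{"method": "carry_out", "body": {"targets": [[-0.5,0,0,0,0,0,0.7],[-1.5,0,0,0,0,0,0.7],[-4,0,0,0,0,0,0.7],[-8,0,0,0,0,0,0.7],[-12,0,0,0,0,0,0.7],[-14,0,0,0,0,0,0.7],[-14,0,0,0,0,0,0.7]]}}

```text
time_s: 22.88
ee_pos: [0.6198, -0.2478, 0.1271]
tool_rot: [[0.003, 0.977, 0.214], [-0.002, 0.214, -0.977], [-1.0, 0.002, 0.003]]
contact_force: [0.7, 0.6, -1.4]
width: 0.0388
```

```bash
python3 -c "
from h import *
togo(.4556,-.2904,.11,-.252)"
```

```text
at [ 0.6198 -0.2478  0.1271] jaw 0.2155 w 0.0388 F [ 0.7  0.6 -1.4] t 22.9 
 go cm [  1.67 -16.96   0.64] rot [ 0.4675  0.0022 -0.003 ]
```

{"method": "carry_out", "body": {"targets": [[0,-2.5,0.1,0.08,0.002,-0.003,0.7],[0,-6,0.2,0.17,0.002,-0.003,0.7],[0,-10,0.4,0.26,0.002,-0.003,0.7],[0.5,-14,0.5,0.35,0.002,-0.003,0.7],[1.2,-16.5,0.6,0.44,0.002,-0.003,0.7],[1.7,-16.96,0.64,0.4675,0.002,-0.003,0.7],[1.7,-16.96,0.64,0.4675,0.002,-0.003,0.7],[1.7,-16.96,0.64,0.4675,0.002,-0.003,0.7]]}}

```text
time_s: 23.88
ee_pos: [0.4564, -0.2901, 0.1095]
tool_rot: [[0.0, 0.969, -0.248], [-0.0, -0.248, -0.969], [-1.0, 0.0, -0.0]]
contact_force: [0.7, 0.2, -0.7]
width: 0.0388
```

```bash
python3 - <<'E'
from h import *
f=env.grab_frame("wrist");togo(.4556,-.2904,.05,-.252)
im=f["pixels"][:,:,::-1].copy(); t=env.sense()["ee_pos"]
drawbox(im,f,box(.4556,-.2904,-.252,.069,.122,.018,.034))
drawbox(im,f,box(t[0],t[1],-.252,.04,.078,t[2]+.015,t[2]+.035),(0,255,255))
save("w15",im)
E
```

```text
at [ 0.4564 -0.2902  0.1097] jaw -0.2504 w 0.0390 F [0.2 0.3 0.2] t 23.9 
 go cm [ 5.97 -0.08  0.04] rot [ 0.0016  0.0002 -0.0004]
```

View pics/w15.png

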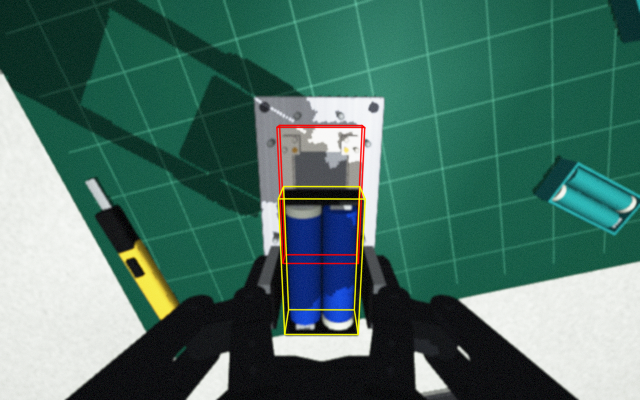

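The overlays agree. Lower with the small sideways correction.

{"method": "carry_out", "body": {"targets": [[2,-0.08,0.04,0,0,0,0.7],[4.5,-0.08,0.04,0,0,0,0.7],[6,-0.08,0.04,0,0,0,0.7],[6.5,-0.08,0.04,0,0,0,0.7],[6.5,-0.08,0.04,0,0,0,0.7],[6.5,-0.08,0.04,0,0,0,0.7]]}}

```text
time_s: 24.68
ee_pos: [0.4562, -0.2909, 0.0456]
tool_rot: [[0.002, 0.969, -0.248], [-0.001, -0.248, -0.969], [-1.0, 0.002, 0.001]]
contact_force: [0.5, 0.4, -0.7]
width: 0.0386
```

```bash
python3 - <<'E'
from h import *
f=env.grab_frame("wrist");togo(.4556,-.2904,.0111,-.252)
im=f["pixels"][:,:,::-1].copy(); t=env.sense()["ee_pos"]
save("w16c",im.copy())
drawbox(im,f,box(.4556,-.2904,-.252,.069,.122,.018,.034))
drawbox(im,f,box(t[0],t[1],-.252,.04,.078,t[2]+.015,t[2]+.035),(0,255,255))
save("w16",np.vstack([im])) 
E
```

```text
at [ 0.4562 -0.291   0.0456] jaw -0.2503 w 0.0390 F [ 0.6 -0.1 -1.1] t 24.7 
 go cm [ 3.45 -0.08 -0.04] rot [ 0.0017  0.001  -0.0019]
```

View pics/w16.png

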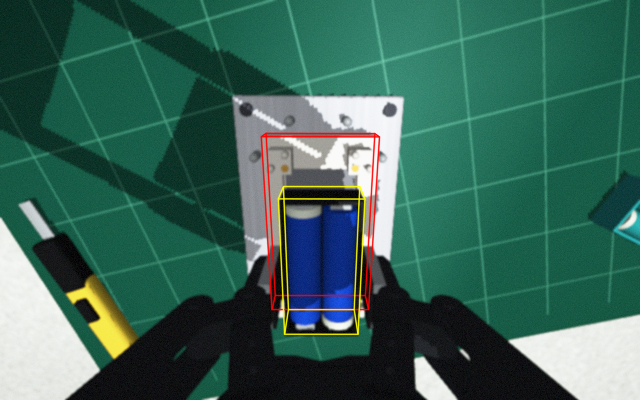

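View pics/w16c.png

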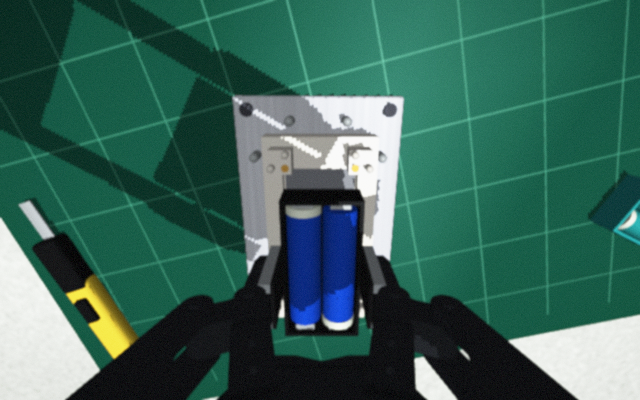

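Holder and tray are centred on each other (both about column 321). Lower on.

{"method": "carry_out", "body": {"targets": [[0.8,-0.06,-0.04,0.001,0.001,-0.002,0.7],[1.6,-0.06,-0.04,0.001,0.001,-0.002,0.7],[2.2,-0.06,-0.04,0.001,0.001,-0.002,0.7],[2.5,-0.06,-0.04,0.001,0.001,-0.002,0.7],[2.5,-0.06,-0.04,0.001,0.001,-0.002,0.7]]}}

```text
time_s: 25.35
ee_pos: [0.4555, -0.2903, 0.0202]
tool_rot: [[-0.001, 0.969, -0.249], [0.001, -0.249, -0.969], [-1.0, -0.001, -0.0]]
contact_force: [-0.6, 0.2, -1.0]
width: 0.039
```

```bash
python3 - <<'E'
from h import *
f=env.grab_frame("wrist");togo(.4556,-.2904,.0111,-.252)
save("w17",cv2.resize(f["pixels"][80:380,200:440,::-1],None,fx=2,fy=2,interpolation=cv2.INTER_CUBIC))
E
```

```text
at [ 0.4557 -0.2904  0.0205] jaw -0.2513 w 0.0385 F [ 0.2 -0.1 -0.6] t 25.4 
 go cm [ 0.94 -0.01  0.  ] rot [ 0.0007 -0.0001  0.0003]
```

View pics/w17.png

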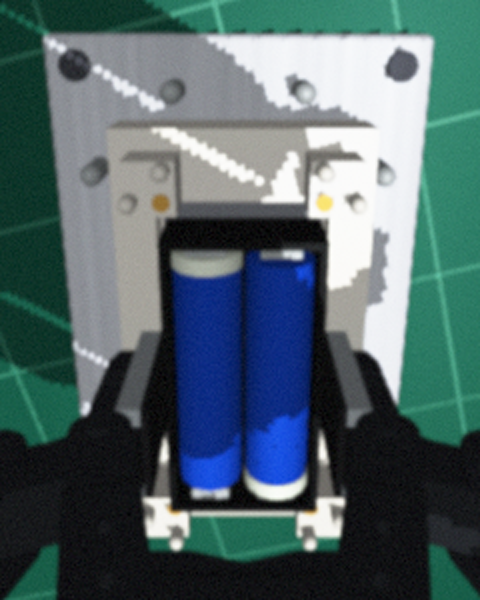

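{"method": "carry_out", "body": {"targets": [[0.2,-0.01,0,0,0,0,0.7],[0.4,-0.01,0,0,0,0,0.7],[0.6,-0.01,0,0,0,0,0.7],[0.75,-0.01,0,0,0,0,0.7],[0.75,-0.01,0,0,0,0,0.7]]}}

```text
time_s: 26.02
ee_pos: [0.4555, -0.2903, 0.0128]
tool_rot: [[-0.0, 0.969, -0.249], [0.0, -0.249, -0.969], [-1.0, -0.001, -0.0]]
contact_force: [0.9, 0.3, -1.2]
width: 0.0389
```

{"method": "carry_out", "body": {"targets": [[0.05,0,0,0,0,0,0.7],[0.1,0,0,0,0,0,0.7],[0.15,0,0,0,0,0,0.7],[0.15,0,0,0,0,0,0.7]]}}

```text
time_s: 26.52
ee_pos: [0.4555, -0.2903, 0.0113]
tool_rot: [[-0.0, 0.969, -0.249], [0.0, -0.249, -0.969], [-1.0, -0.001, -0.0]]
contact_force: [-0.3, 0.4, -1.2]
width: 0.0387
```

{"method": "carry_out", "body": {"targets": [[0.05,0,0,0,0,0,0.7],[0.1,0,0,0,0,0,0.7],[0.1,0,0,0,0,0,0.7]]}}

```text
time_s: 26.9
ee_pos: [0.4556, -0.2903, 0.011]
tool_rot: [[-0.001, 0.969, -0.249], [0.0, -0.249, -0.969], [-1.0, -0.001, -0.0]]
contact_force: [-2.4, 1.7, 7.2]
width: 0.0391
```

```bash
python3 - <<'E'
from h import *
f=env.grab_frame("wrist");togo(.4556,-.2904,.0111,-.252)
save("w18",cv2.resize(f["pixels"][80:380,200:440,::-1],None,fx=2,fy=2,interpolation=cv2.INTER_CUBIC))
E
```

```text
at [ 0.4556 -0.2904  0.011 ] jaw -0.2512 w 0.0386 F [-3.   2.2  6.6] t 26.9 
 go cm [-0.01  0.01  0.  ] rot [ 0.0008 -0.0002  0.0007]
```

View pics/w18.png

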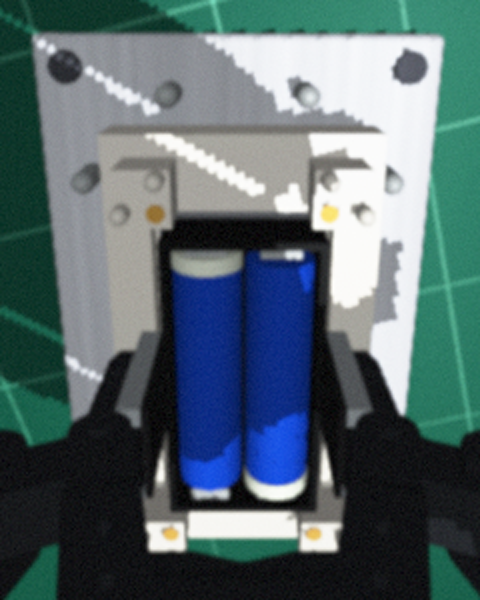

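Contact came exactly at the expected height (TCP 11.0 mm against 11.1 predicted), so the holder is on the pocket floor. Release and rise.

{"method": "carry_out", "body": {"targets": [[-0.05,0,0,0,0,0,0.5],[-0.05,0,0,0,0,0,0.4],[-0.05,0,0,0,0,0,0.3],[-0.05,0,0,0,0,0,0.25],[-1,0,0,0,0,0,0.2],[-4,0,0,0,0,0,0],[-8,0,0,0,0,0,0],[-12,0,0,0,0,0,0],[-15,0,0,0,0,0,0],[-15,0,0,0,0,0,0]]}}

```text
time_s: 28.2
ee_pos: [0.4572, -0.2919, 0.1646]
tool_rot: [[0.004, 0.969, -0.248], [-0.004, -0.248, -0.969], [-1.0, 0.005, 0.003]]
contact_force: [-0.2, -0.8, -0.5]
width: 0.0855
```

```bash
python3 - <<'E'
from h import *
f=env.grab_frame("wrist");togo(.639,.261,.16,-.02)
im=rect(f,(.4556,-.2904),.046,.08,3500)
drawn=im
save("r19",im)
for z in (.048,):
  hsv=cv2.cvtColor(im,cv2.COLOR_BGR2HSV)
  c=(.4556,-.2904); m=cv2.inRange(hsv,(12,90,80),(32,255,255)); n,l,st,ce=cv2.connectedComponentsWithStats(m)
  D=np.array([p2w(ce[i],c,.08,3500)[0] for i in range(1,n) if st[i,4]>30]); print(np.round(D,4),"mean",D.mean(0))
E
```

```text
at [ 0.4563 -0.291   0.1626] jaw -0.2510 w 0.0855 F [-0.5 -0.4 -0.8] t 28.2 
 go cm [  0.18   3.99 -58.01] rot [-0.231   0.0016 -0.0019]
[[ 0.4479 -0.2419]
 [ 0.4859 -0.2514]
 [ 0.425  -0.3306]
 [ 0.463  -0.3402]] mean [ 0.45543316 -0.29101914]
```

View pics/r19.png

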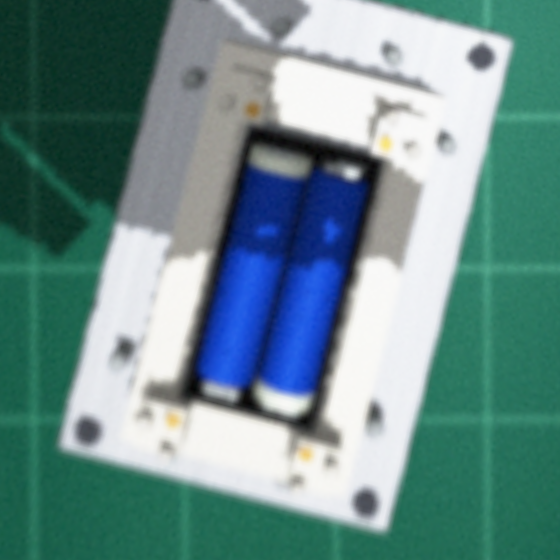

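The holder lies in the pocket with its cells level, at (200–370,130–410) in the rectified view. Now over to the display board.

{"method": "carry_out", "body": {"targets": [[0,0.2,-3,-0.02,0,0,0],[0,0.6,-8,-0.04,0,0,0],[0,1,-14,-0.06,0,0,0],[0,1.4,-20,-0.08,0,0,0],[0,1.8,-26,-0.1,0,0,0],[0,2.2,-32,-0.12,0,0,0],[0,2.6,-38,-0.14,0,0,0],[0,3,-44,-0.17,0.0015,-0.002,0],[0,3.5,-50,-0.2,0.0015,-0.002,0],[0,4,-55,-0.23,0.0015,-0.002,0]]}}

```text
time_s: 29.5
ee_pos: [0.6309, 0.234, 0.1598]
tool_rot: [[-0.003, 1.0, -0.019], [-0.001, -0.019, -1.0], [-1.0, -0.003, 0.001]]
contact_force: [0.7, -0.2, -1.2]
width: 0.085
```

{"method": "carry_out", "body": {"targets": [[1,0,-2,0,0,0,0],[2,0,-2.5,0,0,0,0],[2.5,0,-2.5,0,0,0,0],[2.5,0,-2.5,0,0,0,0],[2.5,0,-2.5,0,0,0,0]]}}

```text
time_s: 30.12
ee_pos: [0.6318, 0.2578, 0.1354]
tool_rot: [[-0.002, 1.0, -0.021], [-0.001, -0.021, -1.0], [-1.0, -0.002, 0.001]]
contact_force: [0.4, -0.2, 0.1]
width: 0.0855
```

```bash
python3 - <<'E'
from h import *
f=env.grab_frame("wrist");togo(.639,.261,.13,-.02)
c=(.639,.261); save("r20",rect(f,c,.01,.08,3500)); im=f["pixels"][:,:,::-1].copy()
drawbox(im,f,box(*c,-.02,.044,.097,0,.01)); save("w20",im)
E
```

```text
at [0.6319 0.258  0.1356] jaw -0.0207 w 0.0855 F [ 1.3  0.4 -0.7] t 30.2 
 go cm [ 0.55  0.71 -0.31] rot [-0.0007  0.0005  0.0019]
```

View pics/r20.png

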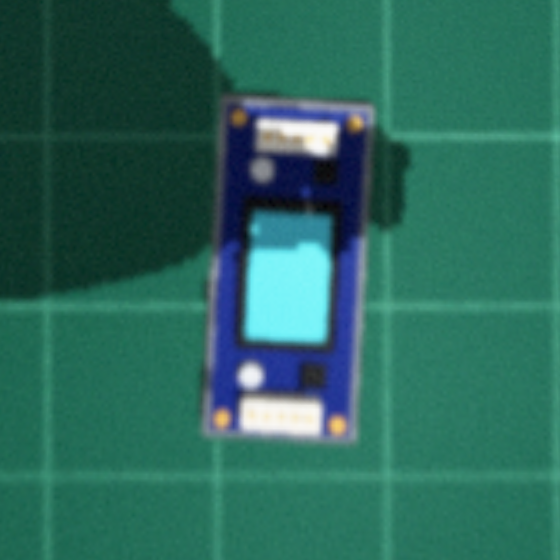

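View pics/w20.png

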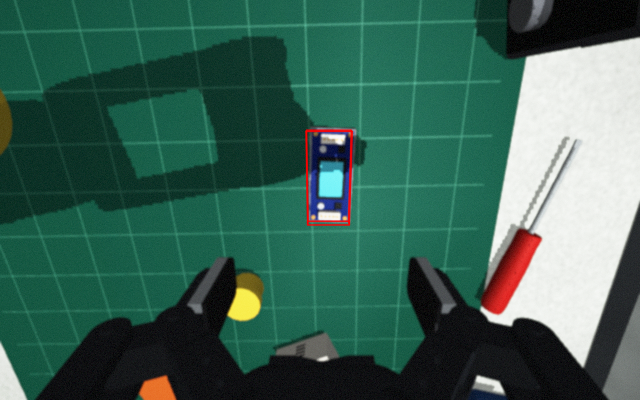

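Board centre is (0.6417,0.2641), yaw -0.051, 43.8 x 96.4 mm. Go down to it.

```bash
python3 -c "
from h import *
togo(.6417,.2641,-.0236,-.051)"
```

```text
at [0.6319 0.258  0.1356] jaw -0.0207 w 0.0855 F [ 1.3  0.4 -0.7] t 30.2 
 go cm [15.91  1.   -0.64] rot [0.0303 0.0005 0.0019]
```

{"method": "carry_out", "body": {"targets": [[3,1,-0.64,0.03,0,0.002,0.25],[7,1,-0.64,0.03,0,0.002,0.25],[11,1,-0.64,0.03,0,0.002,0.25],[13,1,-0.64,0.03,0,0.002,0.25],[13.6,1,-0.64,0.03,0,0.002,0.25],[13.6,1,-0.64,0.03,0,0.002,0.25],[13.6,1,-0.64,0.03,0,0.002,0.25]]}}

```text
time_s: 31.05
ee_pos: [0.6433, 0.2645, 0.0017]
tool_rot: [[0.003, 0.999, -0.051], [0.0, -0.051, -0.999], [-1.0, 0.003, -0.0]]
contact_force: [0.5, 0.3, -0.1]
width: 0.0639
```

```bash
python3 - <<'E'
from h import *
f=env.grab_frame("wrist");togo(.6417,.2641,-.0236,-.051)
im=f["pixels"][:,:,::-1].copy()
drawbox(im,f,box(.6417,.2641,-.051,.044,.097,0,.01)); save("w21",im)
E
```

```text
at [0.6431 0.2645 0.0015] jaw -0.0506 w 0.0643 F [ 0.3 -0.   0.4] t 31.1 
 go cm [ 2.51 -0.15  0.04] rot [ 0.0004 -0.0003 -0.0031]
```

View pics/w21.png

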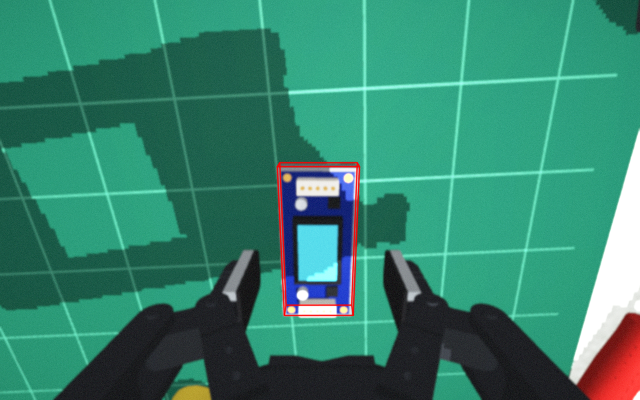

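The overlay fits the board frame closely. Descend and grip.

{"method": "carry_out", "body": {"targets": [[0.8,-0.15,0.04,0,0,-0.003,0.25],[1.6,-0.15,0.04,0,0,-0.003,0.25],[2.2,-0.15,0.04,0,0,-0.003,0.25],[2.5,-0.15,0.04,0,0,-0.003,0.25],[2.5,-0.15,0.04,0,0,-0.003,0.3],[2.5,-0.15,0.04,0,0,-0.003,0.4],[2.5,-0.15,0.04,0,0,-0.003,0.5],[2.5,-0.15,0.04,0,0,-0.003,0.65],[2.5,-0.15,0.04,0,0,-0.003,0.65],[2.5,-0.15,0.04,0,0,-0.003,0.65]], "force": 35}}

```text
time_s: 32.35
ee_pos: [0.6421, 0.2643, -0.0229]
tool_rot: [[0.001, 0.999, -0.051], [0.001, -0.051, -0.999], [-1.0, 0.001, -0.001]]
contact_force: [-0.7, 0.4, 3.5]
width: 0.043
```

```bash
python3 - <<'E'
from h import *
f=env.grab_frame("wrist");togo(.6417,.2641,-.0236,-.051)
im=f["pixels"][:,:,::-1].copy()
drawbox(im,f,box(.6417,.2641,-.051,.044,.097,0,.01)); save("w22",im)
E
```

```text
at [ 0.6421  0.2643 -0.023 ] jaw -0.0505 w 0.0429 F [-0.3 -0.1  5.5] t 32.4 
 go cm [ 0.06 -0.04  0.02] rot [ 0.0005 -0.0006 -0.0009]
```

View pics/w22.png

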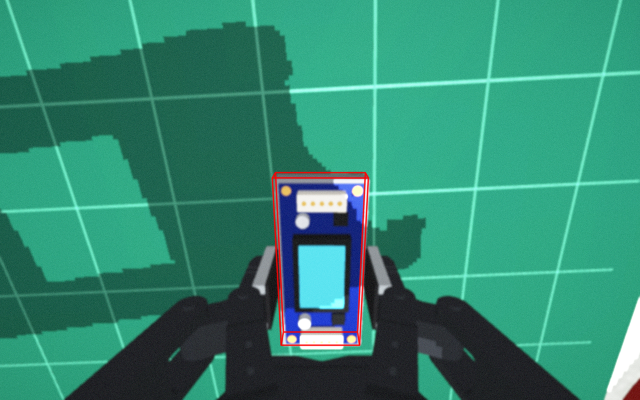

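Gripped at 43 mm. Lift.

{"method": "carry_out", "body": {"targets": [[-0.4,0,0,0,0,0,0.65],[-1.5,0,0,0,0,0,0.65],[-4,0,0,0,0,0,0.65],[-8,0,0,0,0,0,0.65],[-12,0,0,0,0,0,0.65],[-16,0,0,0,0,0,0.65],[-17,0,0,0,0,0,0.65],[-17,0,0,0,0,0,0.65]]}}

```text
time_s: 33.4
ee_pos: [0.642, 0.2642, 0.1473]
tool_rot: [[0.002, 0.999, -0.05], [0.001, -0.05, -0.999], [-1.0, 0.002, -0.001]]
contact_force: [-0.4, 0.7, -0.6]
width: 0.0427
```

```bash
python3 -c "
from h import *
togo(.4556,-.2906,.145,-.252)
f=env.grab_frame('wrist');save('w23',f['pixels'][:,:,::-1])"
```

```text
at [0.642  0.2642 0.1473] jaw -0.0505 w 0.0427 F [-0.4  0.7 -0.6] t 33.4 
 go cm [  0.16 -15.82  56.35] rot [ 0.2015 -0.0009 -0.0016]
```

View pics/w23.png

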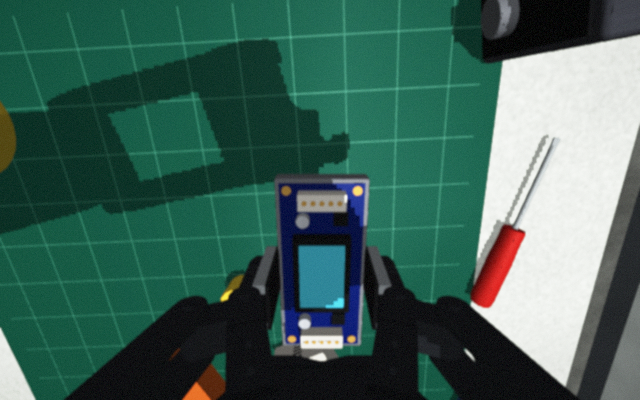

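The board is held level. Carry it to the fixture.

{"method": "carry_out", "body": {"targets": [[0,-0.8,3,0.02,0,-0.001,0.65],[0,-2.2,8,0.04,0,-0.001,0.65],[0,-3.8,13.5,0.06,0,-0.001,0.65],[0,-5.4,19.2,0.08,0,-0.001,0.65],[0,-7,25,0.1,0,-0.001,0.65],[0,-8.6,30.8,0.12,0,-0.001,0.65],[0,-10.2,36.6,0.14,0,-0.001,0.65],[0,-11.8,42.4,0.16,0,-0.001,0.65],[0,-13.4,47.8,0.18,0,-0.001,0.65],[0,-14.6,52,0.2015,0,-0.001,0.65]]}}

```text
time_s: 34.7
ee_pos: [0.4668, -0.2491, 0.1435]
tool_rot: [[-0.005, 0.968, -0.251], [0.003, -0.251, -0.968], [-1.0, -0.005, -0.001]]
contact_force: [0.5, 0.4, -0.9]
width: 0.0427
```

```bash
python3 -c "
from h import *
togo(.4556,-.2906,.09,-.252)"
```

```text
at [ 0.4668 -0.2491  0.1435] jaw -0.2542 w 0.0427 F [ 0.5  0.4 -0.9] t 34.7 
 go cm [ 5.34 -0.01  4.3 ] rot [-0.0022 -0.0014  0.0054]
```

{"method": "carry_out", "body": {"targets": [[0,0,2.5,-0.002,-0.001,0.005,0.65],[1.5,0,4.3,-0.002,-0.001,0.005,0.65],[4,0,4.3,-0.002,-0.001,0.005,0.65],[6,0,4.3,-0.002,-0.001,0.005,0.65],[7.5,0,4.3,-0.002,-0.001,0.005,0.65],[7.5,0,4.3,-0.002,-0.001,0.005,0.65],[7.5,0,4.3,-0.002,-0.001,0.005,0.65]]}}

```text
time_s: 35.58
ee_pos: [0.456, -0.2906, 0.0687]
tool_rot: [[0.0, 0.968, -0.249], [0.0, -0.249, -0.968], [-1.0, -0.0, -0.0]]
contact_force: [0.4, 0.6, -0.9]
width: 0.0421
```

```bash
cat >> h.py <<'E'
def posts(f,c,a,im,col=(255,0,255)):
    R=np.array([[np.cos(a),-np.sin(a)],[np.sin(a),np.cos(a)]])
    for sx in(-1,1):
        for sy in (-1,1):
            m=np.array([sx*22.5,sy*48.75])/1000@R.T+c
            drawbox(im,f,box(m[0],m[1],a,.013,.0135,.034,.048),col)
E
python3 - <<'E'
from h import *
f=env.grab_frame("wrist");togo(.4556,-.2906,.05,-.252)
im=f["pixels"][:,:,::-1].copy(); t=env.sense()["ee_pos"]; save("w24c",im.copy())
posts(f,[.4556,-.2906],-.252,im)
drawbox(im,f,box(.4556,-.2906,-.252,.069,.122,.018,.034))
drawbox(im,f,box(t[0],t[1],-.252,.044,.097,t[2]+.023,t[2]+.033),(0,255,255))
save("w24",im)
E
```

```text
at [ 0.4562 -0.2908  0.0691] jaw -0.2518 w 0.0428 F [ 0.2 -0.6 -0.7] t 35.6 
 go cm [ 1.91 -0.06 -0.01] rot [ 0.0002  0.0003 -0.0006]
```

View pics/w24.png

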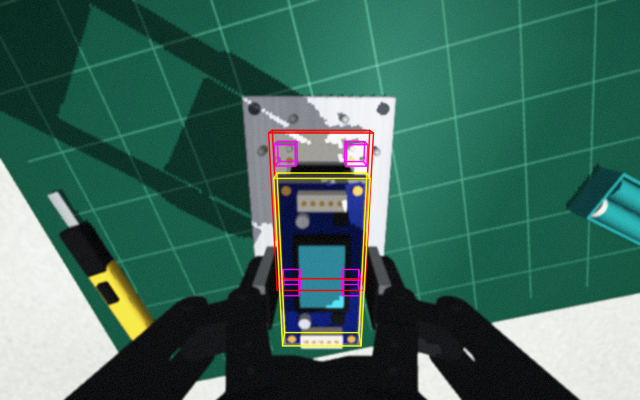

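View pics/w24c.png

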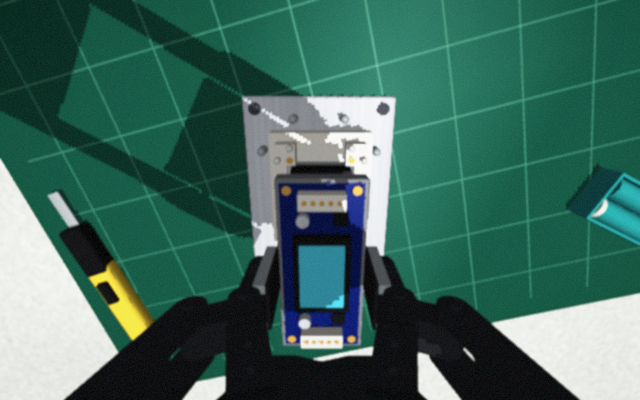

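```bash
python3 - <<'E'
from h import *
f=env.grab_frame("wrist"); t=env.sense()["ee_pos"]
for n,z in (("a",t[2]+.033),):
    c=(t[0],t[1]); s=5000
    im=rect(f,c,z,.06,s)
    b=p2w; 
    from math import cos,sin
    a=-.2518;R=np.array([[cos(a),-sin(a)],[sin(a),cos(a)]])
    q=np.array([[-22,-48.5],[22,-48.5],[22,48.5],[-22,48.5]])/1000@R.T
    pts=np.c_[(q[:,0]+.06)*s,(.06-q[:,1])*s].astype(np.int32)
    cv2.polylines(im,[pts],True,(0,0,255),1); save("r24",im)
E
```

```text
(no output)
```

View pics/r24.png

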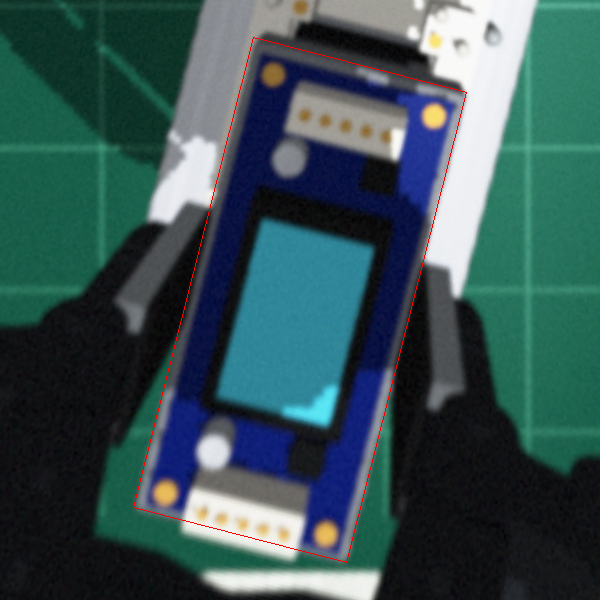

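Centred within about 0.5 mm. Lower to just above the pins and check.

{"method": "carry_out", "body": {"targets": [[1,-0.06,0,0,0,-0.001,0.65],[2,-0.06,0,0,0,-0.001,0.65],[2.8,-0.06,0,0,0,-0.001,0.65],[3.2,-0.06,0,0,0,-0.001,0.65],[3.2,-0.06,0,0,0,-0.001,0.65],[3.2,-0.06,0,0,0,-0.001,0.65]]}}

```text
time_s: 36.42
ee_pos: [0.4559, -0.291, 0.0375]
tool_rot: [[0.0, 0.968, -0.249], [-0.001, -0.249, -0.968], [-1.0, 0.0, 0.001]]
contact_force: [-0.1, 0.2, -0.8]
width: 0.0425
```

```bash
python3 - <<'E'
from h import *
f=env.grab_frame("wrist");togo(.4556,-.2906,.025,-.252)
im=f["pixels"][:,:,::-1].copy(); posts(f,[.4556,-.2906],-.252,im)
save("w25",np.hstack([cv2.resize(x[90:380,230:420],None,fx=2,fy=2,interpolation=cv2.INTER_CUBIC) for x in (f["pixels"][:,:,::-1],im)]))
E
```

```text
at [ 0.456  -0.291   0.0376] jaw -0.2518 w 0.0431 F [ 0.5 -0.7 -1.1] t 36.5 
 go cm [ 1.26 -0.05 -0.04] rot [ 0.0002  0.0009 -0.0006]
```

View pics/w25.png

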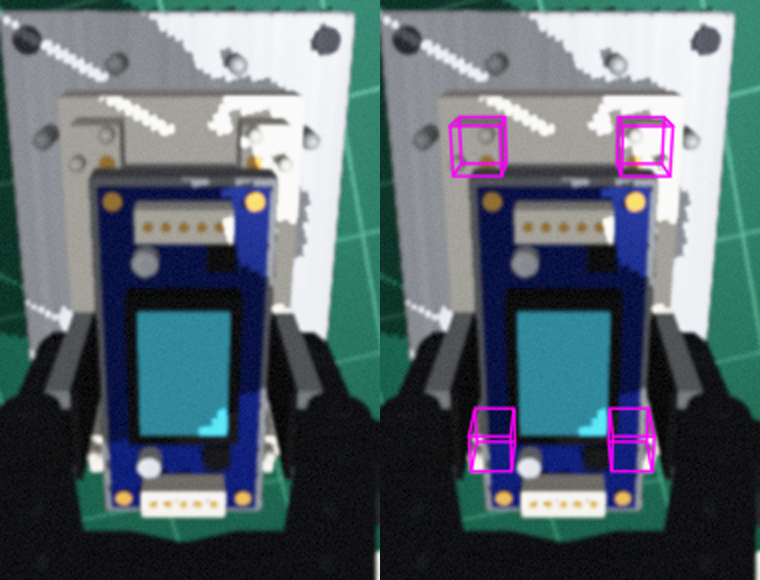

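{"method": "carry_out", "body": {"targets": [[0.3,-0.04,-0.03,0,0.001,0,0.65],[0.6,-0.04,-0.03,0,0.001,0,0.65],[0.75,-0.04,-0.03,0,0.001,0,0.65],[0.75,-0.04,-0.03,0,0.001,0,0.65]]}}

```text
time_s: 36.98
ee_pos: [0.4555, -0.2906, 0.0299]
tool_rot: [[0.0, 0.968, -0.249], [0.0, -0.249, -0.968], [-1.0, 0.0, -0.0]]
contact_force: [0.3, 0.9, -0.9]
width: 0.0428
```

```bash
python3 - <<'E'
from h import *
f=env.grab_frame("wrist");togo(.4556,-.2906,.025,-.252)
save("w26",cv2.resize(f["pixels"][110:380,210:430,::-1],None,fx=2.2,fy=2.2,interpolation=cv2.INTER_CUBIC))
E
```

```text
at [ 0.4556 -0.2907  0.03  ] jaw -0.2519 w 0.0430 F [-0.1  0.3 -0.5] t 37.0 
 go cm [ 0.5   0.   -0.01] rot [ 0.0001 -0.0002 -0.0004]
```

View pics/w26.png

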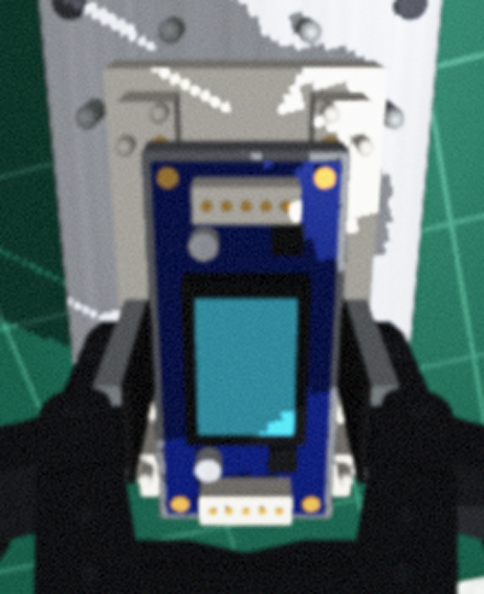

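{"method": "carry_out", "body": {"targets": [[0.15,-0.04,0,0,0,0,0.65],[0.3,-0.04,0,0,0,0,0.65],[0.4,-0.04,0,0,0,0,0.65],[0.4,-0.04,0,0,0,0,0.65]]}}

```text
time_s: 37.52
ee_pos: [0.4551, -0.2905, 0.0259]
tool_rot: [[0.0, 0.968, -0.249], [0.0, -0.249, -0.968], [-1.0, 0.0, -0.0]]
contact_force: [-1.2, 0.6, -0.9]
width: 0.0427
```

{"method": "carry_out", "body": {"targets": [[0.05,0,0,0,0,0,0.65],[0.1,0,0,0,0,0,0.65],[0.1,0,0,0,0,0,0.65]]}}

```text
time_s: 37.9
ee_pos: [0.4552, -0.2905, 0.025]
tool_rot: [[0.0, 0.968, -0.249], [0.0, -0.249, -0.968], [-1.0, 0.0, -0.0]]
contact_force: [-0.3, 0.3, 0.3]
width: 0.0428
```

{"method": "carry_out", "body": {"targets": [[0.05,0,0,0,0,0,0.65],[0.1,0,0,0,0,0,0.65],[0.1,0,0,0,0,0,0.65]]}}

```text
time_s: 38.28
ee_pos: [0.4552, -0.2905, 0.0249]
tool_rot: [[0.0, 0.968, -0.249], [0.0, -0.249, -0.968], [-1.0, 0.0, -0.0]]
contact_force: [-2.9, 2.7, 8.9]
width: 0.0429
```

```bash
python3 - <<'E'
from h import *
f=env.grab_frame("wrist");togo(.4556,-.2906,.025,-.252)
save("w27",cv2.resize(f["pixels"][110:380,210:430,::-1],None,fx=2.2,fy=2.2,interpolation=cv2.INTER_CUBIC))
E
```

```text
at [ 0.4552 -0.2905  0.0249] jaw -0.2517 w 0.0427 F [-4.3  3.1  8.6] t 38.3 
 go cm [-0.01  0.04 -0.  ] rot [ 0.0003 -0.0003 -0.0001]
```

View pics/w27.png

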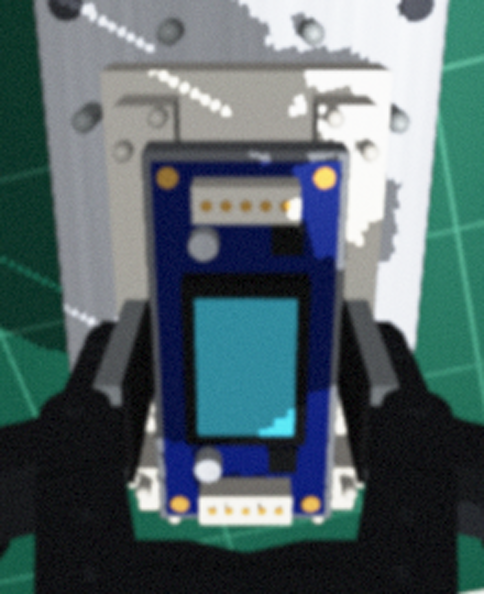

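Contact at 24.9 mm is exactly the posts' height, and the board lies between all the pins. Release and rise.

{"method": "carry_out", "body": {"targets": [[-0.05,0,0,0,0,0,0.45],[-0.05,0,0,0,0,0,0.35],[-0.05,0,0,0,0,0,0.25],[-0.05,0,0,0,0,0,0.2],[-1,0,0,0,0,0,0.2],[-4,0,0,0,0,0,0],[-8,0,0,0,0,0,0],[-12,0,0,0,0,0,0],[-14,0,0,0,0,0,0],[-14,0,0,0,0,0,0]]}}

```text
time_s: 39.58
ee_pos: [0.4563, -0.2916, 0.1674]
tool_rot: [[0.004, 0.969, -0.249], [-0.003, -0.249, -0.969], [-1.0, 0.004, 0.002]]
contact_force: [-0.2, -0.3, -0.0]
width: 0.0855
```

```bash
python3 - <<'E'
from h import *
f=env.grab_frame("wrist");togo(.623,-.007,.165,.35)
im=rect(f,(.4556,-.2904),.058,.08,3500)
save("r28",im)
s=env.grab_frame("scene"); c=proj(s,[.455,-.289,.04])[0].astype(int)
a=s["pixels"][c[1]-50:c[1]+50,c[0]-70:c[0]+70,::-1]; save("s28",cv2.resize(a,None,fx=5,fy=5,interpolation=cv2.INTER_CUBIC))
E
```

```text
at [ 0.4555 -0.2908  0.1657] jaw -0.2517 w 0.0857 F [-0.   0.2 -0.5] t 39.6 
 go cm [  0.06   9.16 -31.66] rot [-0.6017  0.0012 -0.0015]
```

View pics/r28.png

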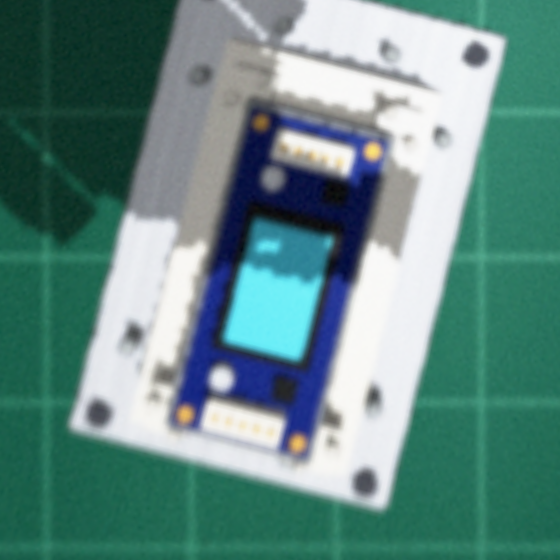

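View pics/s28.png

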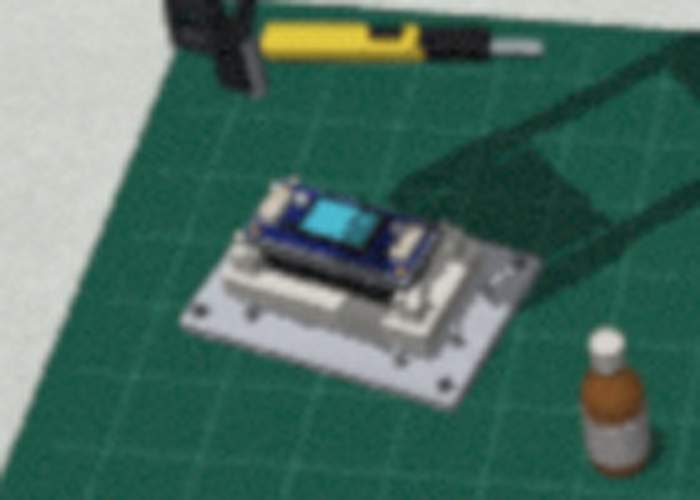

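The board sits level on the posts (its centre re-measures at (0.4556,-0.290)). Now the window cover.

{"method": "carry_out", "body": {"targets": [[0,1,-3,-0.06,0,0,0],[0,2.3,-8,-0.14,0,0,0],[0,3.9,-13.5,-0.23,0,0,0],[0,5.5,-19,-0.32,0,0,0],[0,7,-24.5,-0.41,0,0,0],[0,8.3,-29,-0.5,0,0,0],[0,9.1,-31.6,-0.6,0.001,-0.001,0],[0.5,9.1,-31.6,-0.6,0.001,-0.001,0],[1,9.1,-31.6,-0.6,0.001,-0.001,0],[1,9.1,-31.6,-0.6,0.001,-0.001,0]]}}

```text
time_s: 40.92
ee_pos: [0.6205, -0.0079, 0.1533]
tool_rot: [[-0.004, 0.941, 0.339], [0.002, 0.339, -0.941], [-1.0, -0.003, -0.003]]
contact_force: [-0.1, 0.4, -0.2]
width: 0.0858
```

```bash
python3 - <<'E'
from h import *
f=env.grab_frame("wrist");togo(.623,-.007,.15,.35)
c=(.623,-.007); save("r29",rect(f,c,.037,.1,2800)); im=f["pixels"][:,:,::-1].copy()
drawbox(im,f,box(*c,.35,.069,.122,0,.037)); save("w29",im)
E
```

```text
at [ 0.6209 -0.0079  0.1539] jaw 0.3462 w 0.0852 F [0.1 0.  0.4] t 41.0 
 go cm [ 0.39  0.23 -0.01] rot [-0.0038 -0.0024  0.0019]
```

View pics/r29.png

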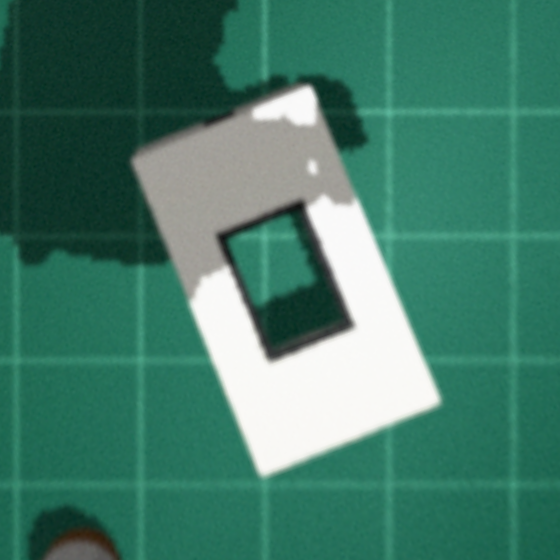

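View pics/w29.png

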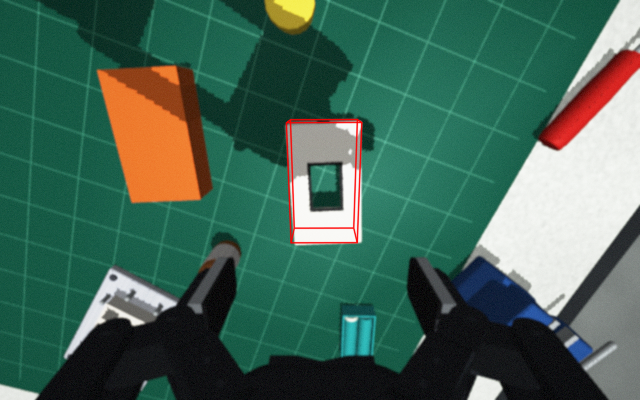

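Cover centre is (0.6258,-0.0078), yaw 0.388, 69.1 x 121.4 mm. Bottle and orange cover are clear of the fingers. Approach.

```bash
python3 -c "
from h import *
togo(.6258,-.0078,.03,.388)"
```

```text
at [ 0.6209 -0.0079  0.1539] jaw 0.3462 w 0.0852 F [0.1 0.  0.4] t 41.0 
 go cm [12.39  0.49  0.18] rot [-0.0418 -0.0024  0.0019]
```

{"method": "carry_out", "body": {"targets": [[3,0.49,0.18,-0.042,-0.002,0.002,0],[7,0.49,0.18,-0.042,-0.002,0.002,0],[10,0.49,0.18,-0.042,-0.002,0.002,0],[12,0.49,0.18,-0.042,-0.002,0.002,0],[12,0.49,0.18,-0.042,-0.002,0.002,0],[12,0.49,0.18,-0.042,-0.002,0.002,0]]}}

```text
time_s: 41.72
ee_pos: [0.6269, -0.0082, 0.0353]
tool_rot: [[0.002, 0.926, 0.378], [-0.0, 0.378, -0.926], [-1.0, 0.002, 0.001]]
contact_force: [0.1, 0.8, -0.9]
width: 0.0853
```

```bash
python3 - <<'E'
from h import *
f=env.grab_frame("wrist");togo(.6258,-.0078,-.019,.388)
im=f["pixels"][:,:,::-1].copy()
drawbox(im,f,box(.6258,-.0078,.388,.069,.122,0,.037)); save("w30",im)
E
```

```text
at [ 0.6272 -0.0082  0.0356] jaw 0.3880 w 0.0858 F [ 0.2 -0.1  0. ] t 41.8 
 go cm [ 5.46 -0.13 -0.09] rot [-0.      0.0012 -0.0026]
```

View pics/w30.png

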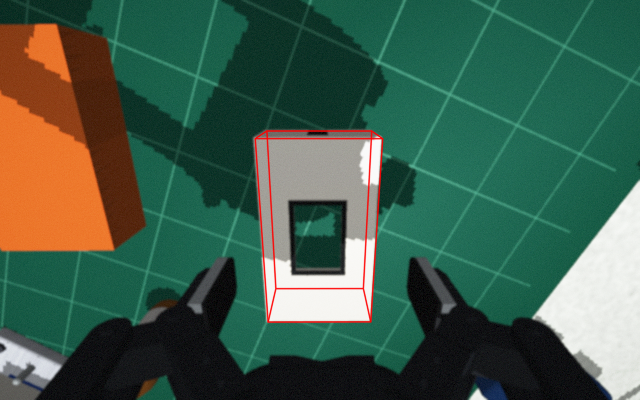

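{"method": "carry_out", "body": {"targets": [[1.5,-0.13,-0.09,0,0.001,-0.002,0],[3,-0.13,-0.09,0,0.001,-0.002,0],[4.5,-0.13,-0.09,0,0.001,-0.002,0],[5.3,-0.13,-0.09,0,0.001,-0.002,0],[5.4,-0.13,-0.09,0,0.001,-0.002,0],[5.4,-0.13,-0.09,0,0.001,-0.002,0]]}}

```text
time_s: 42.52
ee_pos: [0.6261, -0.0078, -0.0182]
tool_rot: [[0.001, 0.926, 0.378], [-0.0, 0.378, -0.926], [-1.0, 0.001, 0.0]]
contact_force: [-0.2, 0.2, 0.0]
width: 0.0854
```

{"method": "carry_out", "body": {"targets": [[0,0,0,0,0,0,0.05],[0,0,0,0,0,0,0.1],[0,0,0,0,0,0,0.15],[0,0,0,0,0,0,0.2],[0,0,0,0,0,0,0.25],[0,0,0,0,0,0,0.35],[0,0,0,0,0,0,0.35]], "force": 35}}

```text
time_s: 43.4
ee_pos: [0.6264, -0.0079, -0.0178]
tool_rot: [[0.002, 0.926, 0.378], [-0.0, 0.378, -0.926], [-1.0, 0.001, 0.001]]
contact_force: [-0.6, 0.2, 5.8]
width: 0.0686
```

```bash
python3 - <<'E'
from h import *
f=env.grab_frame("wrist");togo(.6258,-.0078,-.019,.388)
im=f["pixels"][:,:,::-1].copy()
drawbox(im,f,box(.6258,-.0078,.388,.069,.122,0,.037)); save("w31",im)
E
```

```text
at [ 0.6264 -0.0079 -0.0178] jaw 0.3881 w 0.0686 F [-0.9  0.1  5.8] t 43.5 
 go cm [ 0.12 -0.05 -0.03] rot [ 0.0001  0.0008 -0.0014]
```

View pics/w31.png

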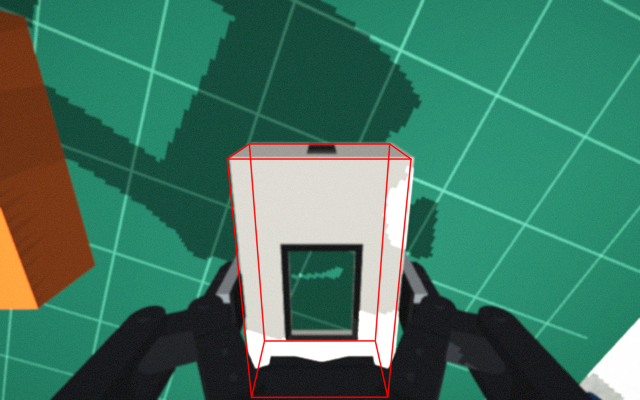

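Gripped at 68.6 mm. Lift to carry height, clear of the 95 mm bottle.

{"method": "carry_out", "body": {"targets": [[-0.4,0,0,0,0,0,0.35],[-1.5,0,0,0,0,0,0.35],[-4,0,0,0,0,0,0.35],[-8,0,0,0,0,0,0.35],[-12,0,0,0,0,0,0.35],[-16,0,0,0,0,0,0.35],[-18,0,0,0,0,0,0.35],[-18,0,0,0,0,0,0.35],[-18,0,0,0,0,0,0.35]]}}

```text
time_s: 44.58
ee_pos: [0.6249, -0.0077, 0.1602]
tool_rot: [[-0.001, 0.926, 0.378], [0.0, 0.378, -0.926], [-1.0, -0.001, -0.001]]
contact_force: [0.3, 0.1, -1.6]
width: 0.0684
```

```bash
python3 -c "
from h import *
togo(.4554,-.2904,.15,-.252)
f=env.grab_frame('wrist');save('w32',f['pixels'][:,:,::-1])"
```

```text
at [ 0.6249 -0.0077  0.1602] jaw 0.3879 w 0.0684 F [ 0.3  0.1 -1.6] t 44.6 
 go cm [  1.04 -26.39  19.76] rot [ 6.399e-01 -5.000e-04  1.500e-03]
```

View pics/w32.png

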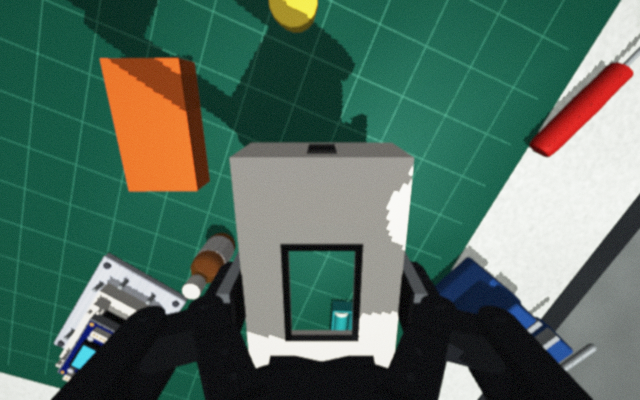

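{"method": "carry_out", "body": {"targets": [[0,-2,1.5,0.05,0,0,0.35],[0,-5,3.8,0.12,0,0,0.35],[0,-8.5,6.4,0.2,0,0,0.35],[0,-12,9,0.28,0,0,0.35],[0,-15.5,11.6,0.36,0,0,0.35],[0,-19,14.2,0.44,0,0,0.35],[0,-22.5,16.8,0.52,0,0,0.35],[0,-25.5,19.1,0.6,0,0.001,0.35],[0,-26.4,19.76,0.64,0,0.001,0.35],[0,-26.4,19.76,0.64,0,0.001,0.35]]}}

```text
time_s: 45.88
ee_pos: [0.4546, -0.2901, 0.159]
tool_rot: [[-0.002, 0.968, -0.25], [0.002, -0.25, -0.968], [-1.0, -0.003, -0.002]]
contact_force: [-0.1, -0.2, -0.9]
width: 0.0682
```

```bash
python3 -c "
from h import *
togo(.4554,-.2904,.075,-.252)"
```

```text
at [ 0.4546 -0.2901  0.159 ] jaw -0.2529 w 0.0682 F [-0.1 -0.2 -0.9] t 45.9 
 go cm [8.4  0.11 0.02] rot [-0.0009 -0.0017  0.0029]
```

{"method": "carry_out", "body": {"targets": [[2,0.12,0.02,0,-0.002,0.003,0.35],[5,0.12,0.02,0,-0.002,0.003,0.35],[8,0.12,0.02,0,-0.002,0.003,0.35],[9.5,0.12,0.02,0,-0.002,0.003,0.35],[9.5,0.12,0.02,0,-0.002,0.003,0.35],[9.5,0.12,0.02,0,-0.002,0.003,0.35]]}}

```text
time_s: 46.62
ee_pos: [0.4564, -0.2907, 0.065]
tool_rot: [[0.001, 0.968, -0.249], [-0.001, -0.249, -0.968], [-1.0, 0.002, 0.001]]
contact_force: [-0.5, 0.3, 0.0]
width: 0.0684
```

```bash
python3 - <<'E'
from h import *
f=env.grab_frame("wrist");togo(.4555,-.2904,.016,-.252)
im=f["pixels"][:,:,::-1].copy(); t=env.sense()["ee_pos"]; save("w33c",im.copy())
drawbox(im,f,box(.4555,-.2905,-.252,.069,.122,.018,.034))
drawbox(im,f,box(t[0],t[1],-.252,.069,.122,t[2]+.018,t[2]+.055),(0,255,255))
save("w33",im)
s=env.grab_frame("scene"); c=proj(s,[.455,-.289,.06])[0].astype(int)
im=s["pixels"][:,:,::-1].copy();a=im[c[1]-50:c[1]+50,c[0]-70:c[0]+70]; save("s33",cv2.resize(a,None,fx=5,fy=5,interpolation=cv2.INTER_CUBIC))
E
```

```text
at [ 0.4564 -0.291   0.0653] jaw -0.2524 w 0.0681 F [ 0.1  0.2 -0.7] t 46.7 
 go cm [ 4.93 -0.11 -0.04] rot [-0.0004  0.0014 -0.0021]
```

View pics/w33.png

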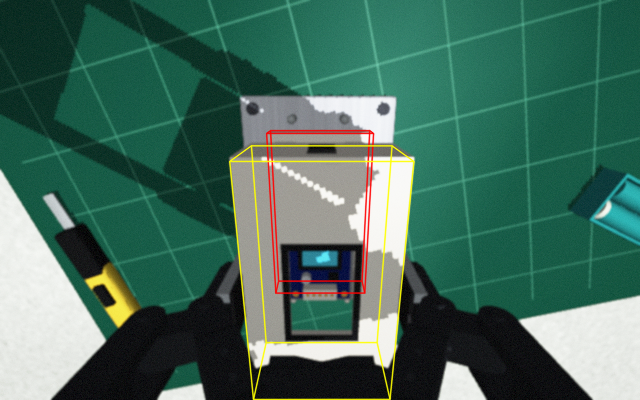

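View pics/w33c.png

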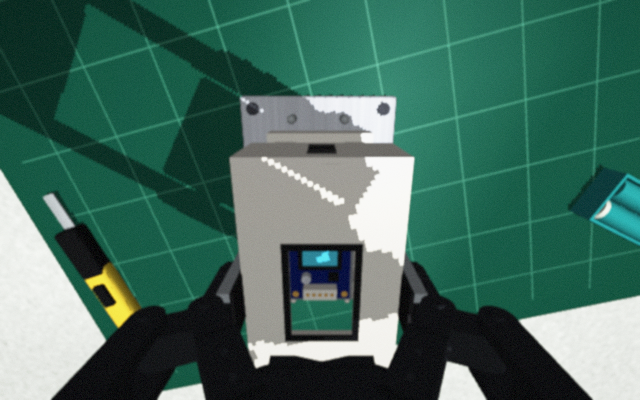

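View pics/s33.png

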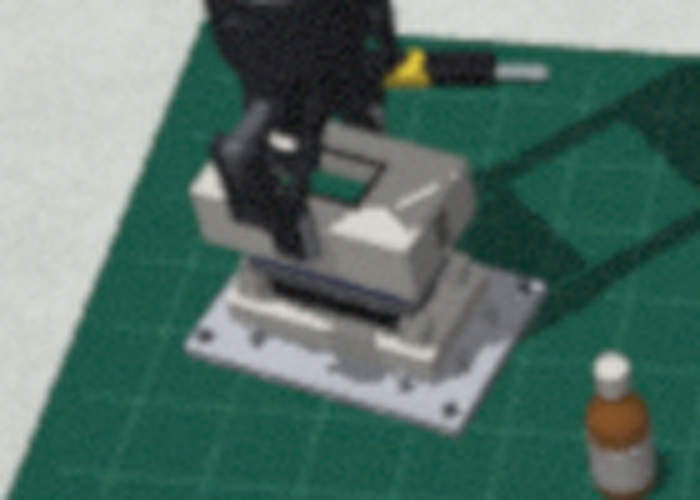

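Overlays agree and the display is visible through the window at (320,258). Lower to just over the pins.

{"method": "carry_out", "body": {"targets": [[0.8,-0.1,0,0,0.001,-0.002,0.35],[1.6,-0.1,0,0,0.001,-0.002,0.35],[2.2,-0.1,0,0,0.001,-0.002,0.35],[2.2,-0.1,0,0,0.001,-0.002,0.35],[2.2,-0.1,0,0,0.001,-0.002,0.35]]}}

```text
time_s: 47.35
ee_pos: [0.4554, -0.2909, 0.0433]
tool_rot: [[-0.0, 0.968, -0.25], [-0.0, -0.25, -0.968], [-1.0, 0.0, 0.0]]
contact_force: [0.9, 0.1, -0.5]
width: 0.0683
```

```bash
python3 - <<'E'
from h import *
f=env.grab_frame("wrist");togo(.4555,-.2904,.016,-.252)
im=f["pixels"][:,:,::-1].copy(); save("w34",im)
s=env.grab_frame("scene"); c=proj(s,[.455,-.289,.06])[0].astype(int)
im=s["pixels"][:,:,::-1].copy();a=im[c[1]-50:c[1]+50,c[0]-70:c[0]+70]; save("s34",cv2.resize(a,None,fx=5,fy=5,interpolation=cv2.INTER_CUBIC))
E
```

```text
at [ 0.4555 -0.291   0.0434] jaw -0.2527 w 0.0688 F [ 0.5  0.2 -0.4] t 47.4 
 go cm [ 2.74 -0.02 -0.06] rot [-0.0007  0.0006 -0.0003]
```

View pics/w34.png

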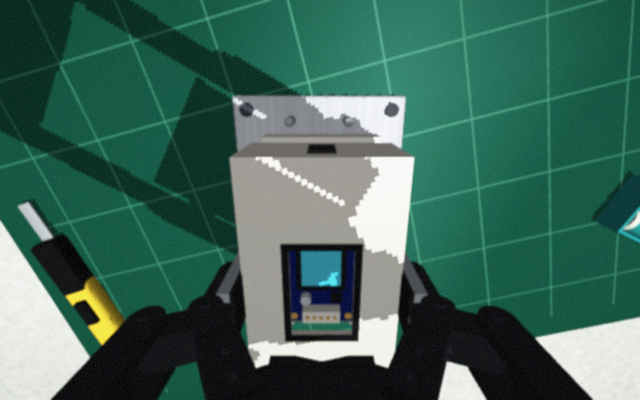

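View pics/s34.png

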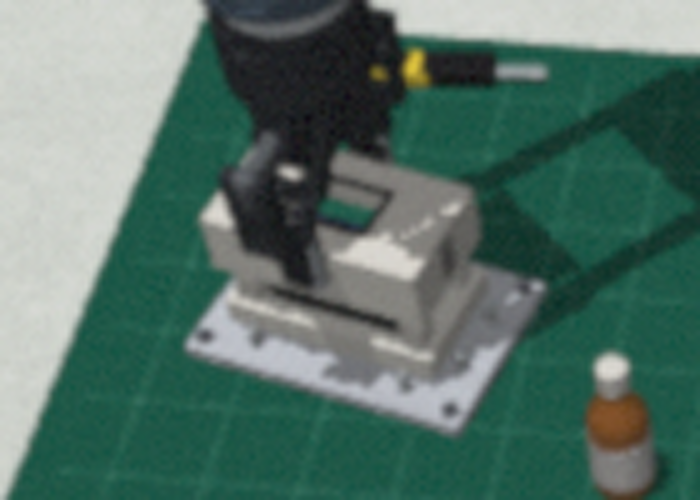

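The display is centred in the window (columns 323 against 322). Continue down and watch the force.

{"method": "carry_out", "body": {"targets": [[0.3,-0.02,-0.02,0,0,0,0.35],[0.6,-0.02,-0.02,0,0,0,0.35],[0.9,-0.02,-0.02,0,0,0,0.35],[1.0,-0.02,-0.02,0,0,0,0.35],[1.0,-0.02,-0.02,0,0,0,0.35]]}}

```text
time_s: 48.08
ee_pos: [0.4554, -0.2907, 0.0334]
tool_rot: [[0.0, 0.968, -0.25], [-0.001, -0.25, -0.968], [-1.0, 0.0, 0.001]]
contact_force: [0.1, -0.0, -0.9]
width: 0.0682
```

{"method": "carry_out", "body": {"targets": [[0.3,0,0,0,0,0,0.35],[0.6,0,0,0,0,0,0.35],[0.9,0,0,0,0,0,0.35],[1.2,0,0,0,0,0,0.35],[1.3,0,0,0,0,0,0.35],[1.3,0,0,0,0,0,0.35]]}}

```text
time_s: 48.82
ee_pos: [0.4554, -0.2907, 0.0203]
tool_rot: [[0.0, 0.968, -0.25], [-0.001, -0.25, -0.968], [-1.0, 0.0, 0.0]]
contact_force: [1.4, -0.4, -0.2]
width: 0.0686
```

{"method": "carry_out", "body": {"targets": [[0.1,0,0,0,0,0,0.35],[0.2,0,0,0,0,0,0.35],[0.3,0,0,0,0,0,0.35],[0.3,0,0,0,0,0,0.35]]}}

```text
time_s: 49.32
ee_pos: [0.4553, -0.2906, 0.0172]
tool_rot: [[-0.0, 0.968, -0.25], [-0.0, -0.25, -0.968], [-1.0, 0.0, 0.0]]
contact_force: [-0.5, 0.9, 0.0]
width: 0.0684
```

{"method": "carry_out", "body": {"targets": [[0.05,0,0,0,0,0,0.35],[0.1,0,0,0,0,0,0.35],[0.15,0,0,0,0,0,0.35],[0.15,0,0,0,0,0,0.35]]}}

```text
time_s: 49.82
ee_pos: [0.4553, -0.2907, 0.0162]
tool_rot: [[-0.0, 0.968, -0.25], [-0.0, -0.25, -0.968], [-1.0, -0.0, 0.0]]
contact_force: [-2.4, 1.9, 5.6]
width: 0.0686
```

{"method": "carry_out", "body": {"targets": [[0.05,0,0,0,0,0,0.35],[0.1,0,0,0,0,0,0.35],[0.1,0,0,0,0,0,0.35]]}}

```text
time_s: 50.2
ee_pos: [0.4553, -0.2907, 0.0162]
tool_rot: [[-0.0, 0.968, -0.25], [-0.0, -0.25, -0.968], [-1.0, -0.0, 0.0]]
contact_force: [-4.0, 2.6, 10.1]
width: 0.0684
```

```bash
python3 - <<'E'
from h import *
f=env.grab_frame("wrist");togo(.4555,-.2904,.016,-.252)
im=f["pixels"][:,:,::-1].copy(); save("w35",im)
s=env.grab_frame("scene"); c=proj(s,[.455,-.289,.06])[0].astype(int)
im=s["pixels"][:,:,::-1].copy();a=im[c[1]-50:c[1]+50,c[0]-70:c[0]+70]; save("s35",cv2.resize(a,None,fx=5,fy=5,interpolation=cv2.INTER_CUBIC))
E
```

```text
at [ 0.4553 -0.2907  0.0162] jaw -0.2525 w 0.0687 F [-4.1  3.7 10. ] t 50.2 
 go cm [ 0.02  0.01 -0.03] rot [-0.0005  0.0005  0.0002]
```

View pics/w35.png

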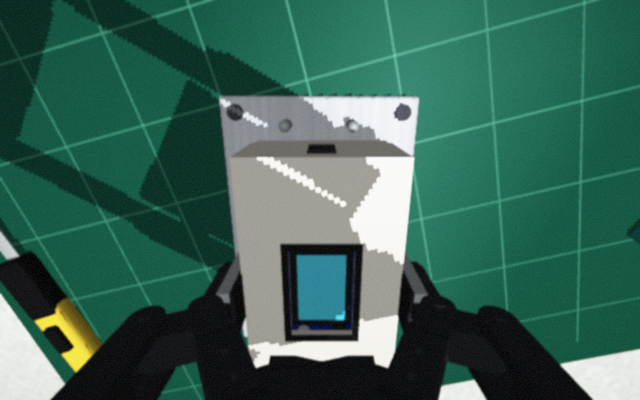

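View pics/s35.png

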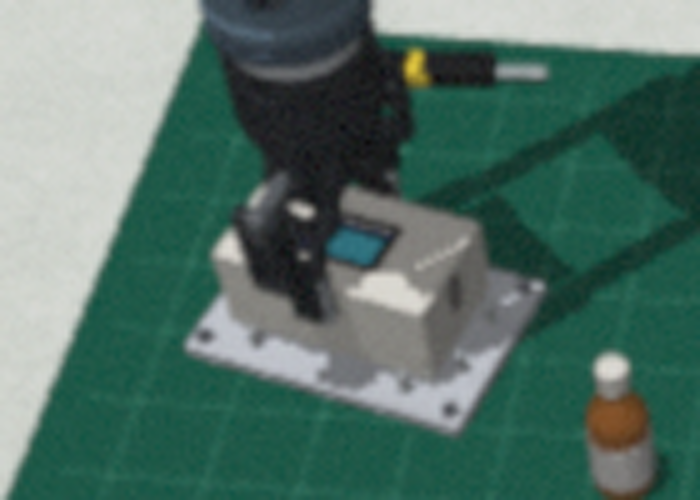

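Contact came at TCP 16.2 mm against 16 expected, so the cover is down on the rim with the display in the window. Release, rise and check from above.

{"method": "carry_out", "body": {"targets": [[-0.05,0,0,0,0,0,0.15],[-0.05,0,0,0,0,0,0.05],[-0.05,0,0,0,0,0,0],[-0.05,0,0,0,0,0,0],[-1,0,0,0,0,0,0],[-3,0,0,0,0,0,0],[-7,0,0,0,0,0,0],[-12,0,0,0,0,0,0],[-16,0,0,0,0,0,0],[-16,0,0,0,0,0,0]]}}

```text
time_s: 51.55
ee_pos: [0.4575, -0.2926, 0.1811]
tool_rot: [[0.006, 0.968, -0.25], [-0.006, -0.25, -0.968], [-1.0, 0.007, 0.005]]
contact_force: [0.9, -1.0, -0.4]
width: 0.0848
```

```bash
python3 - <<'E'
from h import *
f=env.grab_frame("wrist");togo(.4555,-.2904,.016,-.252)
im=f["pixels"][:,:,::-1].copy(); drawbox(im,f,box(.4555,-.2905,-.252,.069,.122,.034,.071)); 
save("w36",np.hstack([cv2.resize(x[70:270,220:420],None,fx=2,fy=2,interpolation=cv2.INTER_CUBIC) for x in(f["pixels"][:,:,::-1],im)]))
s=env.grab_frame("scene"); c=proj(s,[.455,-.289,.05])[0].astype(int)
im=s["pixels"][:,:,::-1].copy();i2=im.copy();drawbox(i2,s,box(.4555,-.2905,-.252,.069,.122,.034,.071))
save("s36",np.hstack([cv2.resize(x[c[1]-35:c[1]+40,c[0]-45:c[0]+45],None,fx=4.4,fy=4.4,interpolation=cv2.INTER_CUBIC) for x in (im,i2)])); save("s36full",im)
E
```

```text
at [ 0.4563 -0.2915  0.1786] jaw -0.2524 w 0.0855 F [0.4 0.7 0.3] t 51.6 
 go cm [16.25 -0.16 -0.13] rot [-0.0004  0.0027 -0.0036]
```

View pics/w36.png

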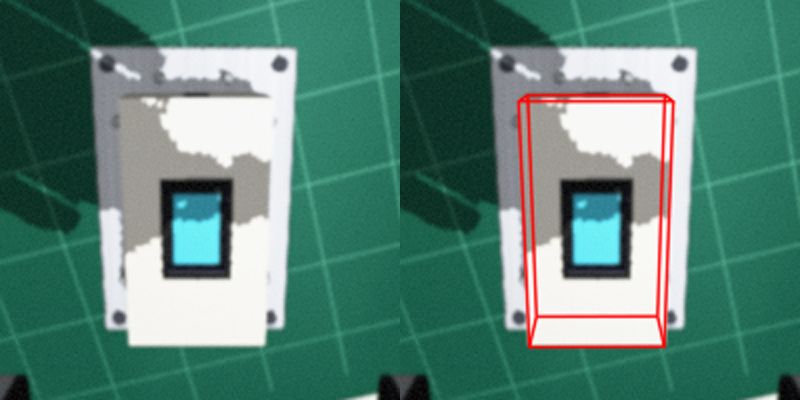

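View pics/s36.png

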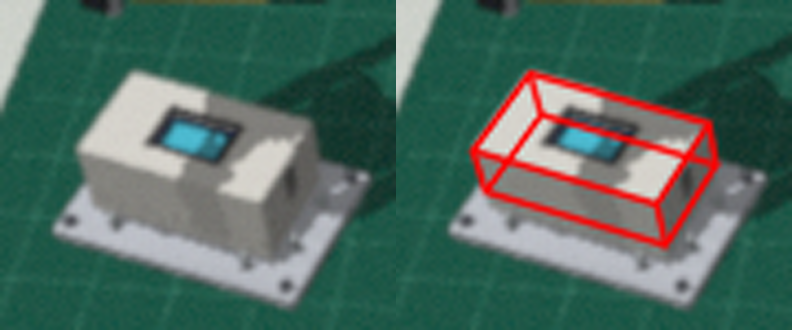

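View pics/s36full.png

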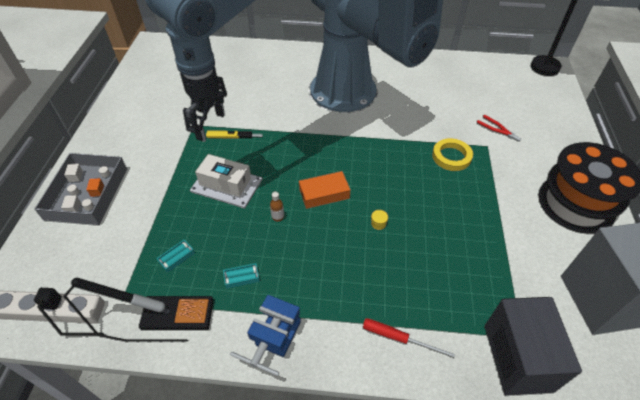

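The closed-height overlay (34 to 71 mm) matches the cover's top corners in both cameras. The orange cover, bottle, pot, tape roll and turquoise parts are at their first pixel positions. Handing in.

```bash
python3 -c "
from h import *
print(env.finish_job())"
```

```text
the job is handed in; nothing more can be done
None
```

The sensor box is assembled in the fixture in the order asked, and I handed the job in at about 52 s of the 120 s allowed. `finish_job` gave no verdict.

- **Seating:** I lowered each part slowly onto its seat until it touched, then released it.

| Part | TCP height at contact (mm) | Expected (mm) |
|---|---|---|
| Tray | -6.8 | -6 |
| Holder | 11.0 | 11.1 |
| Board | 24.9 | 25 |
| Cover | 16.2 | 16 |

- **Forces:** The highest wrist force I read was about 15 N. I read it only at the end of each move.
- **Last checks:** The outline of a fully closed cover matches the real one in the wrist and scene pictures. The display shows in the window. In the scene picture, the orange cover, bottle, pot, tape roll and turquoise parts are where they were at the start.
- **What went wrong:** My first tray grasp passed over the rim without touching, because the finger tips sit about 23–30 mm behind the TCP. I allowed for that after a light touch on the mat and corrected the grasp heights.
- **What disagreed:** Sizes measured with the wrist camera came out within about 1–2% of those given.

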